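Clear down the doweling jig

TASK

Clear down the doweling jig: free every locating pin stuck in it by twisting it back and forth while easing it upward, never lifting the jig block off its base with it, and put each pin, including those lying loose on the bench, in the tray of its head's colour. When all the pins are out of the jig, set the wooden cover flat and squarely on top of the block, edges flush, and leave the glue bottle and steel can where they stand.

Things in the scene. Friction and masses are not known exactly. Their poses are not given: they have to be found in the camera images.
- pin_r1: Pin, 54 mm long, 70 g: steel-grey shaft 20 mm thick and 30 mm long, then a red square head 22 x 22 x 24 mm. Origin on the axis at mid length; z axis from foot to head, x and y square to the head's flats; head from z +3 to +27 mm. Starts upright, stuck 20 mm deep in a jig socket (see point jig_top), flats up to 0.25 rad off the jig's sides. May be absent (None).
- pin_r2: Pin, 54 mm long, 70 g: steel-grey shaft 20 mm thick and 30 mm long, then a red square head 22 x 22 x 24 mm. Origin on the axis at mid length; z axis from foot to head, x and y square to the head's flats; head from z +3 to +27 mm. Starts upright, stuck 20 mm deep in a jig socket (see point jig_top), flats up to 0.25 rad off the jig's sides. May be absent (None).
- pin_b1: Pin, 54 mm long, 70 g: steel-grey shaft 20 mm thick and 30 mm long, then a blue square head 22 x 22 x 24 mm. Origin on the axis at mid length; z axis from foot to head, x and y square to the head's flats; head from z +3 to +27 mm. Starts upright, stuck 20 mm deep in a jig socket (see point jig_top), flats up to 0.25 rad off the jig's sides. May be absent (None).
- pin_b2: Pin, 54 mm long, 70 g: steel-grey shaft 20 mm thick and 30 mm long, then a blue square head 22 x 22 x 24 mm. Origin on the axis at mid length; z axis from foot to head, x and y square to the head's flats; head from z +3 to +27 mm. Starts upright, stuck 20 mm deep in a jig socket (see point jig_top), flats up to 0.25 rad off the jig's sides. May be absent (None).
- loose_r: Pin, 54 mm long, 70 g: steel-grey shaft 20 mm thick and 30 mm long, then a red square head 22 x 22 x 24 mm. Origin on the axis at mid length; z axis from foot to head, x and y square to the head's flats; head from z +3 to +27 mm. Starts lying loose on the bench, in any direction. May be absent (None).
- loose_b: Pin, 54 mm long, 70 g: steel-grey shaft 20 mm thick and 30 mm long, then a blue square head 22 x 22 x 24 mm. Origin on the axis at mid length; z axis from foot to head, x and y square to the head's flats; head from z +3 to +27 mm. Starts lying loose on the bench, in any direction. May be absent (None).
- tray_red: Fixed open plastic tray, plain red, for the red-headed pins: 120 x 120 mm outside, 26 mm tall, walls and floor 3 mm. Origin at the centre of its underside, on the bench; x and y along its sides, z up.
- tray_blue: Fixed open plastic tray, plain blue, for the blue-headed pins: 120 x 120 mm outside, 26 mm tall, walls and floor 3 mm. Origin at the centre of its underside, on the bench; x and y along its sides, z up.
- cover: Loose square wooden dust cover lying flat on the bench: plate 160 x 160 x 10 mm with a dark square knob 24 x 24 mm, 34 mm tall, at its centre (knob from 10 to 44 mm above the underside), 220 g. Origin at the centre of its underside; x and y along its sides and the knob's, z up.
- jig_top (a point): Centre of the top face of the jig's aluminium block (160 x 160 x 36 mm, top 50 mm above the bench) on its fixed 170 mm blue base. x, y along the block's sides, z up. Sockets at x, y = +-38 mm, 20 mm deep. They grip a pin with 16 to 25 N along its axis; while it is turned that grip falls away: swings of 0.8 rad to and fro, rising about 2 mm each, draw it out.
- jig (a joint): Height in m by which the jig block is lifted off its fixed base, 0 = seated. It rides loosely on vertical guides and only its weight (0.85 kg, less than a pin's grip) keeps it down, so a straight pull on a pin lifts it; it sinks back when let go or when the pin is turned.
- glue: Bystander: white round glue bottle, 56 mm across, 150 mm tall, orange cap. Origin at the centre of its foot.
- tin: Bystander: bare steel can, 72 mm across, 80 mm tall. Origin at the centre of its foot.
There are look-alikes about, which are no part of the job. Leave any green look-alike of the pin_b2 alone.

How it is judged (in metres and radians):
On the way, in this order (a step that is already met when the one before it is completed fails the run):
1. all the pins that were stuck are out of the jig and clear of it (horizontal distance between each of pin_r1, pin_r2, pin_b1, pin_b2 and jig_top above 0.12 m), for 0.1 s.
2. the cover lies on the jig block (horizontal distance between cover and jig_top below 0.006 m and z of cover in the frame of jig_top between -0.004 and 0.004 m and angle between cover's own z axis and vertical below 0.04 rad), for 0.2 s.
At the end, for the whole second after the job is handed in: Every pin present rests in its colour's tray (its middle within 60 mm of the tray's centre along both sides, under 45 mm above its underside); the cover lies flat on the seated jig block (4 mm, 0.04 rad), centred within 6 mm, sides within 0.07 rad (any quarter turn) (all of step 2 and x of pin_r1 in the frame of tray_red between -0.06 and 0.06 m and y of pin_r1 in the frame of tray_red between -0.06 and 0.06 m and z of each of pin_r1, pin_r2, loose_r in the frame of tray_red below 0.045 m and linear speed of each of pin_r1, pin_r2, pin_b1, pin_b2, loose_r, loose_b below 0.05 m/s and x of pin_r2 in the frame of tray_red between -0.06 and 0.06 m and y of pin_r2 in the frame of tray_red between -0.06 and 0.06 m and x of pin_b1 in the frame of tray_blue between -0.06 and 0.06 m and y of pin_b1 in the frame of tray_blue between -0.06 and 0.06 m and z of each of pin_b1, pin_b2, loose_b in the frame of tray_blue below 0.045 m and x of pin_b2 in the frame of tray_blue between -0.06 and 0.06 m and y of pin_b2 in the frame of tray_blue between -0.06 and 0.06 m and x of loose_r in the frame of tray_red between -0.06 and 0.06 m and y of loose_r in the frame of tray_red between -0.06 and 0.06 m and x of loose_b in the frame of tray_blue between -0.06 and 0.06 m and y of loose_b in the frame of tray_blue between -0.06 and 0.06 m and (angle between the x axis of cover and the x axis of jig_top, either way round below 0.07 rad or angle between the x axis of cover and the y axis of jig_top, either way round below 0.07 rad) and linear speed of cover below 0.03 m/s and value of joint jig below 0.003 m); the robot touches nothing.
It fails at once if the jig block is lifted more than 10 mm off its base (value of joint jig above 0.01 m).
It fails at once if the glue bottle or steel can is pushed aside more than 30 mm or tipped over (distance of any of glue, tin from where it was at the start of the episode above 0.03 m or angle between any of glue, tin's own z axis and vertical above 0.6 rad).
Of pin_r1, pin_r2, pin_b1, pin_b2 only 2 to 3 are there at a start; the rules pass over those that are not, and their reading is None.
Of loose_r, loose_b only 1 to 2 are there at a start; the rules pass over those that are not, and their reading is None.
At some moment in a run one of cover, loose_r, loose_b may be knocked a few centimetres aside while the robot is not near it.
Once in a run the grip may slacken for a moment while it holds something.
It also fails if it takes over 210 s, if anything falls off the work surface, if the arm or the gripper's body presses on something with over 40 N, if the wrist force passes 120 N, or if a joint passes its speed limit or range.

ROBOT

A 6-joint arm with a two-finger parallel gripper is mounted at the origin on the work surface. World frame = base frame: x ahead of the robot, y to its left, z up, the work surface at z = 0. Lengths are in m, angles in degrees, forces in N, time in s.
With the tool pointing down it reaches from about 0.325 to 0.775 m from the base axis. Payload 9.3 kg.
Tool frame: the origin (TCP) lies between the finger pads; the fingertips stand 14 mm ahead of it and the grasp point (between the pads) lies 5 mm behind it; z points along the fingers, y is the direction in which the jaws open and shut (so a half turn about z gives the same grasp; the last joint's range is limited). The gripper opens to 85 mm and grips with 20 to 120 N. Pads are 22 mm wide; open, the fingers measure 114 mm over their backs; the gripper's body (76 mm by 85 mm) begins 54 mm behind the grasp point. The pads swing forward as they close: fully open they stand 13 mm farther back than shut.
Start: joints at [-82.884, 14.817, 1.232, 76.415, 0, 81.257], TCP at [0.15, -0.529, 0.245] pointing down, gripper open.
Joint ranges: [-174.27, 174.27], [-52.1, 104.24], [-59.71, 78.15], [-110.17, 111.67], [-87.03, 83.33], [-180, 180]. Speed limits (degrees/s): [127.2, 127.2, 159.86, 180, 180, 180].

INTERFACE

Orientations are given as a 3x3 rotation matrix whose columns are the frame's x, y, z axes.
In Python, from workcell import readout, viewer, order gives the robot as it stands.
- The arm moves only by the tool jog_arm, never from a script. Its argument "rows" is a list of rows, each a list of 3 entries, a list of its own where there are three numbers: the finger opening in mm, from 0 to 85.4, then the shift along the tool's x, y, z in mm, then the turn about the tool's z in degrees. In form: [[jaw, [x, y, z], spin], ...]. A call has 1 to 8 rows; each row shifts and turns the commanded pose from where the row before left it, along the tool's axes as they then stand; what a row does not reach is not made up. A row lasts 1/10 s, in which the tool goes at most 50 mm and 8.59 degrees, less where a joint would pass 70% of its speed; a pose out of reach is approached as far as the arm can. A call with a gripper value outside its range is refused whole. The fingers move at their own pace and stop on an object; "squeeze" is the grip in N (left out, the last holds). Time passes only in rows, so rows that do not move let the fingers close. It gives the time, the measured TCP pose, the force and the opening at its end, in the units of the state.
- readout.observe(): the state, without advancing time (a new reading comes with each control period).
- viewer.camera(name): name is "scene" or "top"; returns the picture (384x512x3 uint8, blue, green, red); there is no depth.
- viewer.camera_model(name): a dict with "K" (3x3 intrinsics, pixels), "k1" (the pictures are not rectified: a ray, as slopes to the right and down, at radius r is drawn at 1 + k1 r^2 times it, then the intrinsics apply), "origin" and "attitude" of the camera in the world. Camera axes: x right, y up, looking along -z (the intrinsics and any distortion apply to the point x, -y, -z); pixel columns grow to the right and rows downward; lengths in m; the calibration is good to about 2 mm. A picture is of the moment at which its call begins. camera_model takes no time and is no camera call.
- order.hand_in(): hands the job in, once; it reports no verdict.
The state is a dict: "t": time; "joints": joint angles; "dq": joint speeds; "joint_torque": joint torques, N m; "tool_pos": TCP position; "tcp_rot": TCP orientation; "contact_force": force on the tool from outside, world axes, zero at the start; "torque": the same for the moment, N m; "grip_width": finger opening in m.
Only numpy, scipy, OpenCV 4.12 (cv2) and the standard library are available. Lean on these libraries where they do the work, as an engineer would, in place of code of your own. Each camera call takes 0.05 s, during which the arm holds its last target.

## Working session

There is one attempt and no reset: what is moved stays moved. The work goes in short steps, Python scripts to look and compute and a tool call to move; the robot and the scene stay as the last step left them, time stands still between calls to the robot, and variables do not carry over. Pictures are saved under pics/ and viewed, and the job is handed in when it is done.

Besides the shell and the picture viewer there is one more tool, called after "Call:" as name(argument=value, ...), one argument or row to a line, values as JSON. jog_arm: Moves the arm, as the interface text tells. Its arguments: {"type":"object","properties":{"rows":{"type":"array"},"squeeze":{"type":"number"}},"required":["rows"]}

```bash
ls; mkdir -p pics
python3 - <<'E'
from workcell import readout, viewer
import cv2
print(readout.observe())
for n in("scene","top"):
    cv2.imwrite(f"pics/{n}0.png",viewer.camera(n)); print(viewer.camera_model(n))
E
```

```text
pics
{'t': 0.0, 'joints': array([-8.28856674e+01,  1.48504276e+01,  1.18793902e+00,  7.64159978e+01,
       -1.09770607e-04,  8.12547595e+01]), 'dq': array([ 0.0882611 , -0.02101104,  0.0321816 , -0.03957052,  0.02058565,
       -0.13739511]), 'joint_torque': array([-5.70629545e-04, -5.55639267e+01,  3.44531286e+01,  1.37172683e-02,
       -2.30151836e-04, -7.64053652e-06]), 'tool_pos': array([ 0.15024673, -0.52879021,  0.24465683]), 'tcp_rot': array([[ 9.61934389e-01,  2.73280447e-01, -1.71555958e-04],
       [ 2.73280423e-01, -9.61933451e-01,  1.35906086e-03],
       [ 2.06379346e-04, -1.35421026e-03, -9.99999062e-01]]), 'contact_force': array([ 0.65739047, -0.10486313, -0.46326427]), 'torque': array([-0.00099338,  0.02190561,  0.01118725]), 'grip_width': 0.08555627334047732}
{'K': array([[455.72540446,   0.        , 259.14635872],
       [  0.        , 455.72540446, 192.97590425],
       [  0.        ,   0.        ,   1.        ]]), 'k1': 0.04146756188338382, 'origin': array([0.84399805, 0.63517172, 1.2011096 ]), 'attitude': array([[-0.86816735, -0.41764538,  0.26806305],
       [ 0.49626867, -0.7324575 ,  0.46607233],
       [ 0.00169183,  0.53766007,  0.84316   ]])}
{'K': array([[407.69087121,   0.        , 261.32172061],
       [  0.        , 407.69087121, 187.20338278],
       [  0.        ,   0.        ,   1.        ]]), 'k1': -0.11826121348147645, 'origin': array([0.29075573, 0.01310365, 1.33392923]), 'attitude': array([[-0.02206405,  0.98915949, -0.14517808],
       [-0.99975033, -0.02131759,  0.00669553],
       [ 0.0035281 ,  0.14528956,  0.98938289]])}
```

View pics/scene0.png

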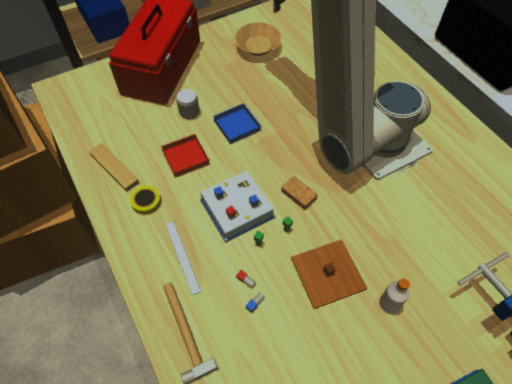

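View pics/top0.png

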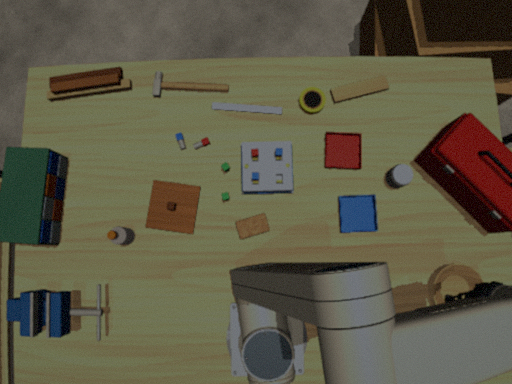

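Candidates: stuck pins appear at top-image (255,154) red, (278,153) blue and (255,177) blue. The fourth position (279,179) may be an empty socket. Loose pins are at (181,141) blue and (203,143) red. Green look-alikes at (225,167) and (225,197) are to be left alone. I'll check this in a close crop.

```bash
cat > h.py <<'E'
import numpy as np, cv2
from workcell import readout, viewer
def ray(n,px):
    m=viewer.camera_model(n);K=m["K"];k=m["k1"]
    d=(np.array(px,float)-K[:2,2])/np.array([K[0,0],K[1,1]])
    u=d.copy()
    for _ in range(20): u=d/(1+k*(u@u))
    v=np.asarray(m["attitude"])@np.array([u[0],-u[1],-1.]); return np.asarray(m["origin"]),v
def onz(n,px,z):
    o,v=ray(n,px); return (o+v*(z-o[2])/v[2])
def proj(n,p):
    m=viewer.camera_model(n);c=np.asarray(m["attitude"]).T@(np.asarray(p,float)-m["origin"])
    u=np.array([c[0],-c[1]])/-c[2]; u=u*(1+m["k1"]*(u@u)); return u*m["K"][0,0]+m["K"][:2,2]
def tri(pt,ps):
    o1,a=ray("top",pt);o2,b=ray("scene",ps)
    a/=np.linalg.norm(a);b/=np.linalg.norm(b)
    s=np.linalg.lstsq(np.c_[a,-b],o2-o1,rcond=None)[0]
    p,q=o1+a*s[0],o2+b*s[1]; return (p+q)/2,np.linalg.norm(p-q)
def crop(im,x0,y0,w,h,f,name):
    cv2.imwrite(name,cv2.resize(im[y0:y0+h,x0:x0+w],None,fx=f,fy=f,interpolation=cv2.INTER_CUBIC))
E
python3 - <<'E'
from h import *
t=cv2.imread("pics/top0.png");s=cv2.imread("pics/scene0.png")
crop(t,140,120,160,120,5,"pics/ct.png"); crop(s,190,160,130,100,6,"pics/cs.png")
E
```

```text
(no output)
```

View pics/ct.png

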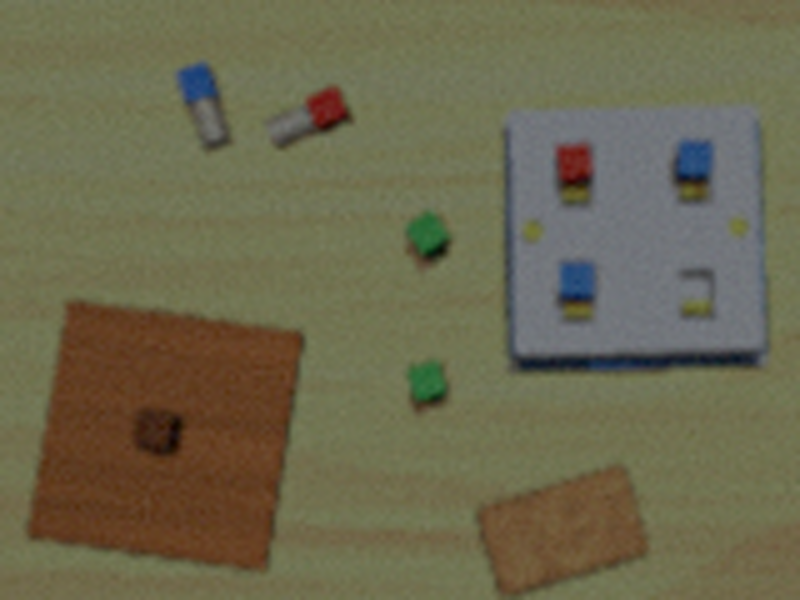

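View pics/cs.png

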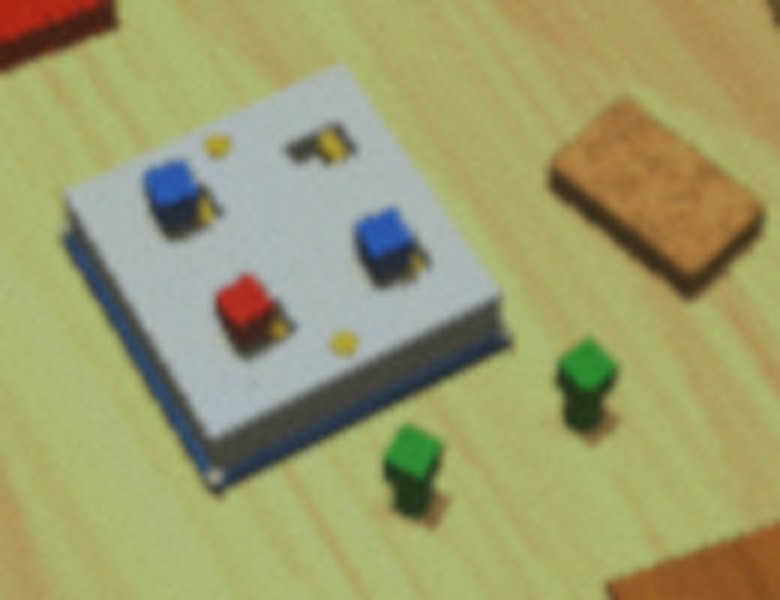

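```bash
cat > see.py <<'E'
from h import *
def masks(im):
    hsv=cv2.cvtColor(im,cv2.COLOR_BGR2HSV);H,S,V=cv2.split(hsv)
    return dict(red=((H<6)|(H>172))&(S>140)&(V>60),blue=(H>105)&(H<125)&(S>110)&(V>60),
      green=(H>50)&(H<80)&(S>120)&(V>40),grey=(S<70)&(V>95),wood=(H>5)&(H<16)&(S>125)&(V>30)), hsv
def blobs(m,amin=15):
    n,l,st,c=cv2.connectedComponentsWithStats(m.astype(np.uint8))
    return [(st[i,4],c[i],(l==i)) for i in range(1,n) if st[i,4]>=amin]
E
python3 - <<'E'
from see import *
for n in("top","scene"):
    im=cv2.imread(f"pics/{n}0.png");M,_=masks(im)
    for k in M:
        for a,c,b in blobs(M[k]):
            if a>6000: continue
            cn=cv2.findContours(b.astype(np.uint8),0,2)[0][0]
            r=cv2.minAreaRect(cn)
            if k in("wood","grey") and a<300 and k=="wood": continue
            print(n,k,a,c.round(1),"z0",onz(n,c,0)[:2].round(3),"rect",np.round(r[1],1),round(r[2],1))
E
```

```text
top red 3926 [479.3 160. ] z0 [ 0.566 -0.756] rect [107.5  55. ] 41.6
top red 1126 [342.1 150.6] z0 [ 0.605 -0.271] rect [35.1 34.2] 3.2
top red 35 [205.  141.2] z0 [0.647 0.191] rect [5.8 5.8] 63.4
top red 36 [254.5 152.5] z0 [0.605 0.024] rect [5. 6.] 0.0
top red 50 [465.8 183.1] z0 [ 0.486 -0.697] rect [34.6  2.1] 45.0
top red 28 [486.6 203.4] z0 [ 0.414 -0.767] rect [16.3  2. ] 42.5
top red 33 [505.9 222.6] z0 [ 0.345 -0.833] rect [14.8  2.1] 45.0
top blue 35 [178.9 136. ] z0 [0.668 0.28 ] rect [5.7 5.7] 71.6
top blue 39 [278.3 151.5] z0 [ 0.606 -0.055] rect [6. 6.] 0.0
top blue 42 [254.9 175.9] z0 [0.525 0.024] rect [6. 6.] 90.0
top blue 1199 [357.  213.3] z0 [ 0.393 -0.31 ] rect [36.1 35.6] 86.8
top blue 24 [ 41.7 229.2] z0 [0.359 0.749] rect [ 1.5 18.1] 6.3
top blue 451 [ 19.9 311.9] z0 [0.082 0.822] rect [42. 22.] 90.0
top blue 274 [ 55.2 314.6] z0 [0.076 0.694] rect [43. 10.] 90.0
top green 41 [ 26.1 154.2] z0 [0.621 0.823] rect [ 8.5 11.3] 45.0
top green 28 [ 34.4 153.5] z0 [0.622 0.792] rect [9.8 7.8] 51.3
top green 18 [ 42.9 151.3] z0 [0.629 0.76 ] rect [3.7 9.8] 81.9
top
[... 9405 characters left out ...]
.5 63.3] 55.0
scene grey 2230 [236.1 201. ] z0 [ 0.539 -0.038] rect [48.7 62.5] 63.9
scene grey 742 [182.8 258. ] z0 [0.761 0.055] rect [76.5 10.1] 69.3
scene grey 502 [489.8 274.6] z0 [0.039 0.522] rect [43.1 52.1] 85.6
scene grey 69 [248.9 281.2] z0 [0.631 0.21 ] rect [10.4  6.6] 36.9
scene grey 283 [396.7 293.4] z0 [0.297 0.439] rect [22.5 17.1] 32.5
scene grey 79 [256.8 298.3] z0 [0.636 0.263] rect [ 8.  20.2] 53.1
scene grey 386 [198.8 370. ] z0 [0.852 0.351] rect [10.7 37.6] 63.4
scene wood 2354 [157.8  73. ] z0 [ 0.527 -0.677] rect [78.9 99.8] 71.1
scene wood 374 [185.1 154.2] z0 [ 0.599 -0.281] rect [34.1 39.7] 69.0
scene wood 2942 [328.  273.6] z0 [0.427 0.3  ] rect [56.5 57.8] 68.2
```

```bash
cat > m1.py <<'E'
from see import *
P={n:cv2.imread(f"pics/{n}0.png") for n in("top","scene")}
def near(n,k,px):
    M,_=masks(P[n]); return min(blobs(M[k]),key=lambda b:np.hypot(*(b[1]-px)))
for nm,k,a,b,z in[("r","red",(254,152),(230,210),.08),("bA","blue",(278,151),(218,190),.08),("bB","blue",(255,176),(253,199),.08),
   ("lr","red",(205,141),(241,275),.013),("lb","blue",(179,136),(251,305),.013),("g1","green",(225,166),(258,235),.05),("g2","green",(225,196),(287,221),.05),
   ("trayR","red",(342,150),(185,155),.015),("trayB","blue",(357,213),(236,123),.015)]:
    A=near("top",k,a)[1];B=near("scene",k,b)[1];p,e=tri(A,B)
    print(nm,"tri",p.round(4),"gap",round(e,4),"top@z",onz("top",A,z)[:2].round(4),"scene@z",onz("scene",B,z)[:2].round(4))
# jig block top
im=P["scene"];M,h=masks(im)
b=near("scene","grey",(236,201))[2].astype(np.uint8); b=cv2.morphologyEx(b,cv2.MORPH_CLOSE,np.ones((13,13)))
hull=cv2.convexHull(cv2.findContours(b,0,2)[0][0]); 
q=cv2.minEnclosingTriangle
def quad(cn,n,z):
    w=np.array([onz(n,c[0],z)[:2] for c in cn])
    r=cv2.minAreaRect((w*1000).astype(np.float32)); return r
print("jig scene",quad(hull,"scene",.05))
im=P["top"];hs=cv2.cvtColor(im,cv2.COLOR_BGR2HSV)
b=((hs[...,1]<45)&(hs[...,2]>90)).astype(np.uint8); b[:, :236]=0;b[:,300:]=0;b[:130]=0;b[205:]=0
b=cv2.morphologyEx(b,cv2.MORPH_OPEN,np.ones((3,3)));b=cv2.morphologyEx(b,cv2.MORPH_CLOSE,np.ones((13,13)))
cn=max(cv2.findContours(b,0,2)[0],key=cv2.contourArea);print("jig top",quad(cv2.convexHull(cn),"top",.05))
for n,px in(("top",(173,206)),("scene",(328,273))):
    M,_=masks(P[n]);b=near(n,"wood",px)[2].astype(np.uint8);b=cv2.morphologyEx(b,cv2.MORPH_OPEN,np.ones((3,3)))
    cn=max(cv2.findContours(b,0,2)[0],key=cv2.contourArea);print("cover",n,quad(cv2.convexHull(cn),n,.01 if n=="top" else .01))
E
python3 m1.py
```

```text
r tri [0.5871 0.0233 0.0772] gap 0.0015 top@z [0.5858 0.0238] scene@z [0.5882 0.0243]
bA tri [ 0.5878 -0.0516  0.0795] gap 0.0007 top@z [ 0.5874 -0.0514] scene@z [ 0.5881 -0.0516]
bB tri [0.5111 0.0238 0.0785] gap 0.0001 top@z [0.5108 0.0238] scene@z [0.5115 0.0246]
lr tri [0.643  0.1885 0.0159] gap 0.0001 top@z [0.6439 0.1889] scene@z [0.6425 0.1875]
lb tri [0.6622 0.2764 0.018 ] gap 0.0012 top@z [0.6641 0.277 ] scene@z [0.661  0.2753]
g1 tri [0.5499 0.1195 0.0463] gap 0.0 top@z [0.5492 0.1191] scene@z [0.5508 0.1212]
g2 tri [0.4535 0.1204 0.0451] gap 0.0008 top@z [0.4526 0.1203] scene@z [0.4555 0.1224]
trayR tri [ 0.6031 -0.2689  0.0109] gap 0.0008 top@z [ 0.6018 -0.2678] scene@z [ 0.6042 -0.2661]
trayB tri [ 0.392  -0.3075  0.0109] gap 0.0003 top@z [ 0.3915 -0.3064] scene@z [ 0.3936 -0.3044]
jig scene ((554.7498168945312, -13.429824829101562), (175.5481414794922, 164.5576629638672), 0.04059411585330963)
jig top ((550.26025390625, -14.963363647460938), (164.2071075439453, 161.5098114013672), 89.99163818359375)
cover top ((427.4981689453125, 296.2900695800781), (156.25924682617188, 155.76475524902344), 80.76203918457031)
cover scene ((429.2068786621094, 299.2247314453125), (157.4935302734375, 156.6484375), 80.9283676147461)
```

```bash
cat > plan.py <<'E'
import sys
from h import *
# plan.py x y z yaw(deg of tool x axis, mod 180 chosen nearest) [max mm/row]
def state():
    s=readout.observe();R=np.array(s["tcp_rot"]);p=np.array(s["tool_pos"])
    return s,R,p,np.degrees(np.arctan2(R[1,0],R[0,0]))
def plan(x,y,z,yaw,mm=40,jaw=None,jam=True):
    s,R,p,y0=state()
    dy=(yaw-y0+180)%360-180
    d=np.array([x,y,z])-p
    n=int(max(np.ceil(np.linalg.norm(d)*1000/mm),np.ceil(abs(dy)/8.5),1))
    print("t",round(s["t"],2),"pos",p.round(4),"yaw",round(y0,1),"F",np.round(s["contact_force"],1),"w",round(s["grip_width"],4),"j",np.round(s["joints"],1))
    out=[]
    for i in range(n):
        a=np.radians(y0+dy*i/n); X=np.array([np.cos(a),np.sin(a),0]);Y=np.array([np.sin(a),-np.cos(a),0])
        v=d/n*1000; out.append([round(float(v@X),1),round(float(v@Y),1),round(float(-v[2]),1)])
    print("spin/row",round(-dy/n,2),"n",n); print(out)
if __name__=="__main__":
    a=list(map(float,sys.argv[1:])); plan(*a)
E
python3 plan.py 0.588 -0.0515 0.2 90 45
```

```text
t 0.1 pos [ 0.1503 -0.5288  0.2447] yaw 15.9 F [0.3 0.7 0.5] w 0.0852 j [-82.9  14.8   1.2  76.4  -0.   81.3]
spin/row -4.94 n 15
[[36.8, -22.6, 3.0], [38.6, -19.4, 3.0], [40.1, -16.0, 3.0], [41.3, -12.5, 3.0], [42.3, -8.9, 3.0], [42.9, -5.2, 3.0], [43.2, -1.5, 3.0], [43.1, 2.2, 3.0], [42.8, 6.0, 3.0], [42.1, 9.6, 3.0], [41.1, 13.2, 3.0], [39.8, 16.7, 3.0], [38.2, 20.1, 3.0], [36.4, 23.3, 3.0], [34.2, 26.3, 3.0]]
```

Call:
jog_arm(
  rows=[
    [50,[36.8,-22.6,3],-4.9],
    [50,[38.6,-19.4,3],-4.9],
    [50,[40.1,-16,3],-5],
    [50,[41.3,-12.5,3],-5],
    [50,[42.3,-8.9,3],-5],
    [50,[42.9,-5.2,3],-5],
    [50,[43.2,-1.5,3],-5],
    [50,[43.1,2.2,3],-5],
  ],
  squeeze=60,
)

```text
t: 0.9
tool_pos: [0.3844, -0.2726, 0.2211]
tcp_rot: [[0.561, 0.828, -0.0], [0.828, -0.561, 0.0], [0.0, -0.0, -1.0]]
contact_force: [0.9, -0.9, 0.2]
grip_width: 0.0503
```

Call:
jog_arm(
  rows=[
    [50,[42.8,6,3],-4.9],
    [50,[42.1,9.6,3],-4.9],
    [50,[41.1,13.2,3],-4.9],
    [50,[39.8,16.7,3],-4.9],
    [50,[38.2,20.1,3],-4.9],
    [50,[36.4,23.3,3],-4.9],
    [50,[34.2,26.3,3],-4.9],
    [50,[0,0,0],0],
  ],
)

```text
t: 1.7
tool_pos: [0.5895, -0.0474, 0.1988]
tcp_rot: [[-0.006, 1.0, -0.001], [1.0, 0.006, 0.001], [0.001, -0.001, -1.0]]
contact_force: [0.1, -0.1, -0.7]
grip_width: 0.05
```

```bash
python3 plan.py 0.588 -0.0516 0.09 90 30
```

```text
t 1.7 pos [ 0.5895 -0.0474  0.1988] yaw 90.4 F [ 0.1 -0.1 -0.7] w 0.05 j [-12.8  19.8   1.7  71.9   0.1  76.9]
spin/row 0.09 n 4
[[-1.0, -0.4, 27.2], [-1.0, -0.4, 27.2], [-1.0, -0.4, 27.2], [-1.0, -0.4, 27.2]]
```

Call:
jog_arm(
  rows=[
    [50,[-1,-0.4,30],0.1],
    [50,[-1,-0.4,30],0.1],
    [50,[-1,-0.4,30],0.1],
    [50,[-1,-0.4,25],0.1],
    [50,[0,0,15],0],
    [50,[0,0,0],0],
  ],
)

```text
t: 2.3
tool_pos: [0.5841, -0.0551, 0.068]
tcp_rot: [[0.009, 1.0, -0.004], [1.0, -0.009, 0.001], [0.001, -0.004, -1.0]]
contact_force: [-0.3, 0.2, -0.0]
grip_width: 0.05
```

```bash
python3 plan.py 0.588 -0.0516 0.068 90 30
python3 - <<'E'
from h import *
t=viewer.camera("top");s=viewer.camera("scene")
a=cv2.resize(t[110:220,210:330],None,fx=3.3,fy=3.3);b=cv2.resize(s[150:260,190:310],None,fx=3.3,fy=3.3)
cv2.imwrite("pics/a1.png",np.hstack([a,b]))
E
```

```text
t 2.3 pos [ 0.5841 -0.0551  0.068 ] yaw 89.5 F [-0.3  0.2 -0. ] w 0.05 j [-13.6  24.5 -11.3  54.5  -0.   76.9]
spin/row -0.49 n 1
[[3.5, 3.9, 0.0]]
```

View pics/a1.png

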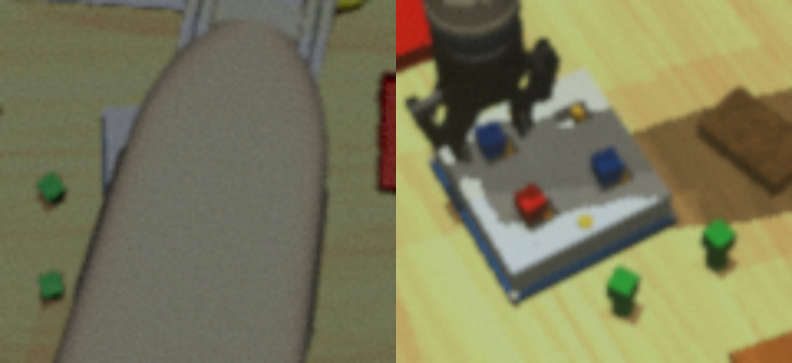

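The scene view shows the jaws straddling the far blue head at crop pixel (490,140), with the tips near it and a few mm of offset left. I'll correct that and check before closing.

Call:
jog_arm(
  rows=[
    [50,[3.5,3.9,0],-0.5],
    [50,[0,0,0],0],
    [50,[0,0,0],0],
  ],
)

```text
t: 2.7
tool_pos: [0.5902, -0.0514, 0.071]
tcp_rot: [[-0.001, 1.0, 0.001], [1.0, 0.001, -0.0], [-0.0, 0.001, -1.0]]
contact_force: [0.2, -0.4, 0.0]
grip_width: 0.0502
```

```bash
python3 plan.py 0.588 -0.0516 0.068 90 30
```

```text
t 2.7 pos [ 0.5902 -0.0514  0.071 ] yaw 90.1 F [ 0.2 -0.4  0. ] w 0.0502 j [-13.1  24.6 -10.6  54.7  -0.   76.8]
spin/row 0.08 n 1
[[-0.2, -2.2, 3.0]]
```

Call:
jog_arm(
  rows=[
    [50,[0,-2.2,2.5],0],
    [50,[0,0,0],0],
    [50,[0,0,0],0],
    [15,[0,0,0],0],
    [15,[0,0,0],0],
    [15,[0,0,0],0],
    [15,[0,0,0],0],
  ],
  squeeze=80,
)

```text
t: 3.4
tool_pos: [0.5872, -0.0516, 0.0681]
tcp_rot: [[-0.001, 1.0, -0.0], [1.0, 0.001, -0.0], [-0.0, -0.0, -1.0]]
contact_force: [-3.2, -0.3, 5.6]
grip_width: 0.0213
```

Call:
jog_arm(
  rows=[
    [15,[0,0,0],8.4],
    [15,[0,0,0],8.4],
    [15,[0,0,0],8.4],
    [15,[0,0,-0.3],-8.4],
    [15,[0,0,-0.3],-8.4],
    [15,[0,0,-0.3],-8.4],
    [15,[0,0,-0.3],-8.4],
    [15,[0,0,-0.3],-8.4],
  ],
)

```text
t: 4.2
tool_pos: [0.5875, -0.0513, 0.0688]
tcp_rot: [[-0.296, 0.955, -0.0], [0.955, 0.296, 0.001], [0.001, -0.0, -1.0]]
contact_force: [1.0, 1.2, -4.1]
grip_width: 0.0205
```

Call:
jog_arm(
  rows=[
    [15,[0,0,-0.3],-8.4],
    [15,[0,0,-0.3],8.4],
    [15,[0,0,-0.4],8.4],
    [15,[0,0,-0.4],8.4],
    [15,[0,0,-0.4],8.4],
    [15,[0,0,-0.3],8.4],
    [15,[0,0,-0.3],8.4],
    [15,[0,0,-0.3],-8.4],
  ],
)

```text
t: 5.0
tool_pos: [0.5867, -0.0514, 0.071]
tcp_rot: [[0.301, 0.954, -0.002], [0.954, -0.301, 0.0], [-0.0, -0.002, -1.0]]
contact_force: [-0.3, 1.0, -6.7]
grip_width: 0.0207
```

```bash
python3 plan.py 0.588 -0.0516 0.068 90 30
python3 - <<'E'
from h import *
s=viewer.camera("scene")
b=cv2.resize(s[150:260,190:310],None,fx=5,fy=5)
cv2.imwrite("pics/a2.png",b)
E
```

```text
t 5.0 pos [ 0.5867 -0.0514  0.071 ] yaw 72.5 F [-0.3  1.  -6.7] w 0.0207 j [-13.2  24.4 -10.9  54.8  -0.   94.4]
spin/row -5.84 n 3
[[0.1, 0.4, 1.0], [0.0, 0.4, 1.0], [-0.0, 0.4, 1.0]]
```

View pics/a2.png

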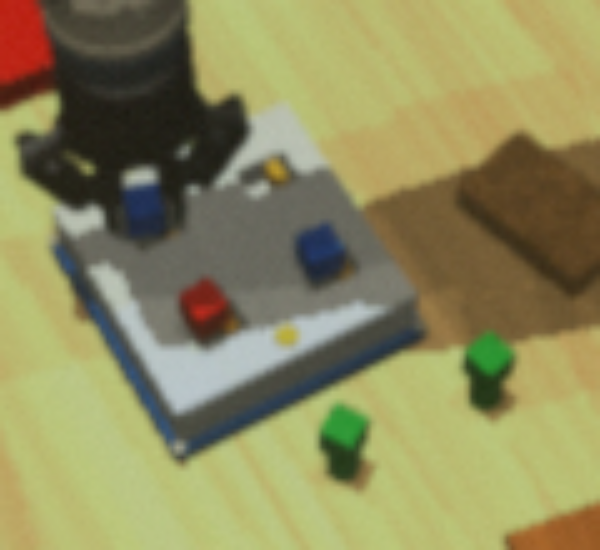

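The scene picture shows the jaws on the blue head at (145,210) with the block still seated. Force is -6.7 N, so I'll carry on.

Call:
jog_arm(
  rows=[
    [15,[0,0,-0.4],-8.4],
    [15,[0,0,-0.4],-8.4],
    [15,[0,0,-0.4],-8.4],
    [15,[0,0,-0.4],-8.4],
    [15,[0,0,-0.3],-8.4],
    [15,[0,0,-0.3],8.4],
    [15,[0,0,-0.4],8.4],
    [15,[0,0,-0.4],8.4],
  ],
)

```text
t: 5.85
tool_pos: [0.5871, -0.0516, 0.0742]
tcp_rot: [[0.006, 1.0, -0.001], [1.0, -0.006, -0.0], [-0.0, -0.001, -1.0]]
contact_force: [-0.5, -0.8, -6.7]
grip_width: 0.0204
```

Call:
jog_arm(
  rows=[
    [15,[0,0,-0.4],8.4],
    [15,[0,0,-0.4],8.4],
    [15,[0,0,-0.3],8.4],
    [15,[0,0,-0.3],-8.4],
    [15,[0,0,-0.4],-8.4],
    [15,[0,0,-0.4],-8.4],
    [15,[0,0,-0.4],-8.4],
    [15,[0,0,-0.4],-8.4],
  ],
)

```text
t: 6.65
tool_pos: [0.5875, -0.0513, 0.0771]
tcp_rot: [[-0.295, 0.956, -0.001], [0.956, 0.295, 0.001], [0.001, -0.0, -1.0]]
contact_force: [2.7, 1.5, -10.2]
grip_width: 0.021
```

Call:
jog_arm(
  rows=[
    [15,[0,0,-0.3],-8.4],
    [15,[0,0,-0.3],8.4],
    [15,[0,0,-0.4],8.4],
    [15,[0,0,-0.4],8.4],
    [15,[0,0,-0.4],8.4],
    [15,[0,0,-0.4],8.4],
    [15,[0,0,-0.3],8.4],
    [15,[0,0,-0.3],-8.4],
  ],
)

```text
t: 7.45
tool_pos: [0.5868, -0.0514, 0.0798]
tcp_rot: [[0.302, 0.953, -0.002], [0.953, -0.302, 0.0], [-0.0, -0.002, -1.0]]
contact_force: [-0.1, -0.3, -7.7]
grip_width: 0.0206
```

Run:
```python
from h import *
s=viewer.camera("scene")
b=cv2.resize(s[150:260,190:310],None,fx=5,fy=5)
cv2.imwrite("pics/a3.png",b)
```

```text
(no output)
```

View pics/a3.png

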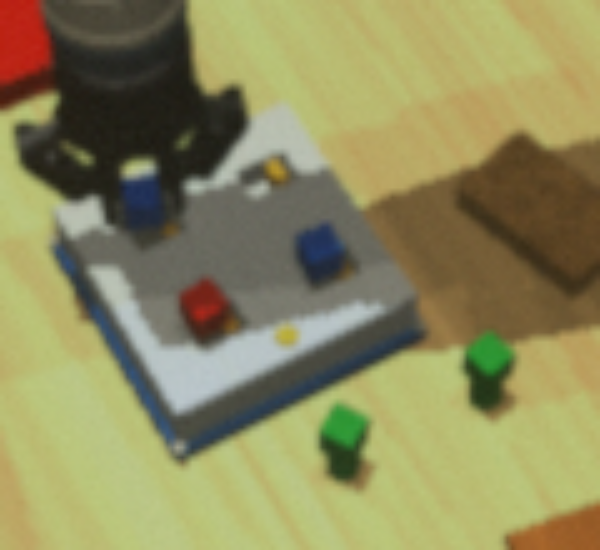

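The blue head has risen about 1.6 px between views, which matches the ~9 mm tool rise. The block hasn't moved in the picture. Continuing.

Call:
jog_arm(
  rows=[
    [15,[0,0,-0.4],-8.4],
    [15,[0,0,-0.4],-8.4],
    [15,[0,0,-0.4],-8.4],
    [15,[0,0,-0.4],-8.4],
    [15,[0,0,-0.3],-8.4],
    [15,[0,0,-0.3],8.4],
    [15,[0,0,-0.4],8.4],
    [15,[0,0,-0.4],8.4],
  ],
)

```text
t: 8.3
tool_pos: [0.5873, -0.0515, 0.0831]
tcp_rot: [[0.006, 1.0, -0.001], [1.0, -0.006, 0.0], [0.0, -0.001, -1.0]]
contact_force: [0.6, -0.8, -8.4]
grip_width: 0.0206
```

Call:
jog_arm(
  rows=[
    [15,[0,0,-0.4],8.4],
    [15,[0,0,-0.4],8.4],
    [15,[0,0,-0.3],8.4],
    [15,[0,0,-0.3],-8.4],
    [15,[0,0,-0.4],-8.4],
    [15,[0,0,-0.4],-8.4],
    [15,[0,0,-0.4],-8.4],
    [15,[0,0,-0.4],-8.4],
  ],
)

```text
t: 9.1
tool_pos: [0.5877, -0.0514, 0.0864]
tcp_rot: [[-0.294, 0.956, -0.0], [0.956, 0.294, 0.0], [0.0, 0.0, -1.0]]
contact_force: [1.6, 0.7, -4.2]
grip_width: 0.0209
```

Call:
jog_arm(
  rows=[
    [15,[0,0,-0.3],-8.4],
    [15,[0,0,-0.3],8.4],
    [15,[0,0,-0.4],8.4],
    [15,[0,0,-0.4],8.4],
    [15,[0,0,-0.4],8.4],
    [15,[0,0,-0.4],8.4],
    [15,[0,0,-0.3],8.4],
    [15,[0,0,-0.3],-8.4],
  ],
)

```text
t: 9.9
tool_pos: [0.5878, -0.0515, 0.0899]
tcp_rot: [[0.302, 0.953, 0.001], [0.953, -0.302, -0.0], [0.0, 0.001, -1.0]]
contact_force: [-0.0, 1.5, -0.3]
grip_width: 0.0207
```

Call:
jog_arm(
  rows=[
    [15,[0,0,-3],0],
    [15,[0,0,-8],0],
    [15,[0,0,-15],0],
    [15,[0,0,-20],0],
    [15,[0,0,-15],0],
    [15,[0,0,0],0],
    [15,[0,0,0],0],
  ],
)

```text
t: 10.6
tool_pos: [0.5876, -0.0515, 0.1507]
tcp_rot: [[0.289, 0.957, 0.001], [0.957, -0.289, -0.0], [0.0, 0.001, -1.0]]
contact_force: [-0.1, 0.2, -1.3]
grip_width: 0.0211
```

```bash
python3 plan.py 0.364 -0.336 0.15 90 45;  python3 - <<'E'
from h import *
s=viewer.camera("scene")
b=cv2.resize(s[150:260,190:310],None,fx=5,fy=5)
cv2.imwrite("pics/a4.png",b)
E
```

```text
t 10.6 pos [ 0.5876 -0.0515  0.1507] yaw 73.2 F [-0.1  0.2 -1.3] w 0.0211 j [-13.2  21.   -3.8  65.2   0.   93.7]
spin/row -1.87 n 9
[[-37.4, -14.6, 0.1], [-36.9, -15.8, 0.1], [-36.4, -17.0, 0.1], [-35.8, -18.2, 0.1], [-35.2, -19.4, 0.1], [-34.6, -20.5, 0.1], [-33.9, -21.6, 0.1], [-33.2, -22.7, 0.1], [-32.4, -23.8, 0.1]]
```

View pics/a4.png

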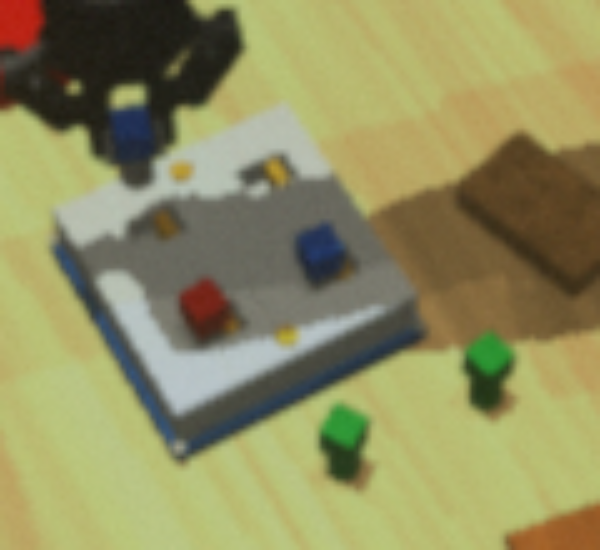

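The pin is out and held at crop (133,140). Its socket at (165,220) is empty. Next is the blue tray.

Call:
jog_arm(
  rows=[
    [15,[-37.4,-14.6,0],-1.9],
    [15,[-36.9,-15.8,0],-1.9],
    [15,[-36.4,-17,0],-1.9],
    [15,[-35.8,-18.2,0],-1.9],
    [15,[-35.2,-19.4,0],-1.9],
    [15,[-34.6,-20.5,0],-1.9],
    [15,[-33.9,-21.6,0],-1.9],
    [15,[-33.2,-22.7,0],-1.9],
  ],
)

```text
t: 11.45
tool_pos: [0.3884, -0.3057, 0.1498]
tcp_rot: [[0.026, 1.0, -0.001], [1.0, -0.026, 0.001], [0.001, -0.001, -1.0]]
contact_force: [1.0, 0.3, -0.9]
grip_width: 0.0209
```

Call:
jog_arm(
  rows=[
    [15,[-32.4,-23.8,0],-1.9],
    [15,[0,0,30],0],
    [15,[0,0,30],0],
    [15,[0,0,20],0],
    [15,[0,0,10],0],
    [15,[0,0,0],0],
    [15,[0,0,0],0],
  ],
)

```text
t: 12.15
tool_pos: [0.3654, -0.3369, 0.061]
tcp_rot: [[-0.006, 1.0, 0.0], [1.0, 0.006, -0.0], [-0.0, 0.0, -1.0]]
contact_force: [-0.8, 0.0, -1.2]
grip_width: 0.0207
```

```bash
python3 plan.py 0.364 -0.336 0.045 90 45;  python3 - <<'E'
from h import *
s=viewer.camera("scene")
b=cv2.resize(s[80:190,160:280],None,fx=5,fy=5)
cv2.imwrite("pics/a5.png",b)
E
```

```text
t 12.15 pos [ 0.3654 -0.3369  0.061 ] yaw 90.4 F [-0.8  0.  -1.2] w 0.0207 j [-52.4  17.2 -24.5  48.4  -0.   37.3]
spin/row 0.36 n 1
[[0.9, -1.4, 16.0]]
```

View pics/a5.png

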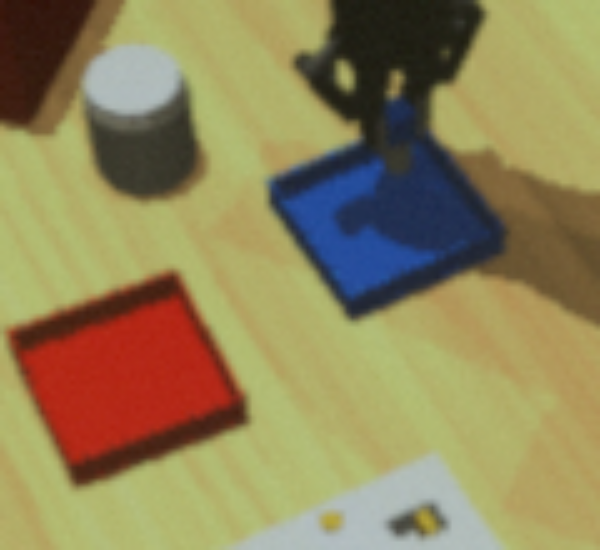

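The pin at (398,150) hangs over the inside of the far corner of the blue tray. Lowering and releasing.

Call:
jog_arm(
  rows=[
    [15,[0.9,1.4,8],0],
    [15,[0,0,7],0],
    [15,[0,0,0],0],
    [15,[0,0,0],0],
    [40,[0,0,0],0],
    [40,[0,0,0],0],
    [40,[0,0,0],0],
    [40,[0,0,0],0],
  ],
)

```text
t: 13.0
tool_pos: [0.3666, -0.3359, 0.0457]
tcp_rot: [[-0.006, 1.0, 0.0], [1.0, 0.006, -0.0], [-0.0, 0.0, -1.0]]
contact_force: [-0.0, 0.0, -0.2]
grip_width: 0.0402
```

```bash
python3 plan.py 0.588 0.0235 0.15 90 45
```

```text
t 13.0 pos [ 0.3666 -0.3359  0.0457] yaw 90.4 F [-0.   0.  -0.2] w 0.0402 j [-52.2  18.2 -25.7  46.1   0.   37.5]
spin/row 0.04 n 10
[[35.8, 22.4, -10.4], [35.8, 22.3, -10.4], [35.8, 22.3, -10.4], [35.8, 22.3, -10.4], [35.9, 22.3, -10.4], [35.9, 22.2, -10.4], [35.9, 22.2, -10.4], [35.9, 22.2, -10.4], [35.9, 22.2, -10.4], [35.9, 22.2, -10.4]]
```

Call:
jog_arm(
  rows=[
    [40,[0,0,-25],0],
    [40,[0,0,-45],0],
    [40,[0,0,-35],0],
    [48,[40,24.5,0],0],
    [48,[40,24.5,0],0],
    [48,[40,24.5,0],0],
    [48,[40,24.5,0],0],
    [48,[40,24.5,0],0],
  ],
)

```text
t: 13.8
tool_pos: [0.4885, -0.1334, 0.1508]
tcp_rot: [[-0.006, 1.0, 0.001], [1.0, 0.006, -0.0], [-0.0, 0.001, -1.0]]
contact_force: [0.4, -0.9, 0.3]
grip_width: 0.0476
```

Call:
jog_arm(
  rows=[
    [48,[40,24.5,0],0],
    [48,[40,24.5,0],0],
    [48,[40,24.5,0],0],
    [48,[38,24.5,0],0],
    [48,[0,0,0],0],
    [48,[0,0,0],0],
    [48,[0,0,0],0],
  ],
)

```text
t: 14.5
tool_pos: [0.5843, 0.023, 0.1505]
tcp_rot: [[-0.006, 1.0, -0.001], [1.0, 0.006, -0.0], [-0.0, -0.001, -1.0]]
contact_force: [0.3, -0.2, 0.1]
grip_width: 0.0481
```

```bash
python3 plan.py 0.5875 0.0235 0.068 90 45;python3 - <<'E'
from h import *
s=viewer.camera("scene")
b=cv2.resize(s[80:260,160:310],None,fx=4,fy=3.3)
cv2.imwrite("pics/a6.png",b)
E
```

```text
t 14.5 pos [0.5843 0.023  0.1505] yaw 90.3 F [ 0.3 -0.2  0.1] w 0.0481 j [-6.  20.6 -4.4 65.  -0.  83.7]
spin/row 0.17 n 2
[[0.3, 1.6, 41.2], [0.3, 1.6, 41.2]]
```

View pics/a6.png

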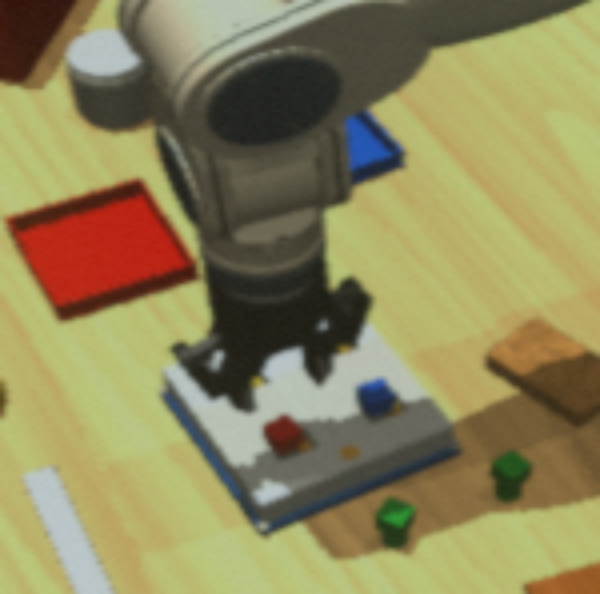

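The red head at (283,435) is below the open jaws and the far sockets are empty. Descending.

Call:
jog_arm(
  rows=[
    [48,[0.3,1.6,30],0.2],
    [48,[0.3,1.6,30],0.1],
    [48,[0,0,15],0],
    [48,[0,0,7],0],
    [48,[0,0,0],0],
    [48,[0,0,0],0],
    [48,[0,0,0],0],
  ],
)

```text
t: 15.25
tool_pos: [0.5886, 0.0238, 0.0698]
tcp_rot: [[-0.001, 1.0, 0.002], [1.0, 0.001, -0.0], [-0.0, 0.002, -1.0]]
contact_force: [-0.4, 1.4, -0.3]
grip_width: 0.0478
```

```bash
python3 plan.py 0.5875 0.0235 0.068 90 45
```

```text
t 15.25 pos [0.5886 0.0238 0.0698] yaw 90.0 F [-0.4  1.4 -0.3] w 0.0478 j [ -5.8  24.4 -11.2  54.3  -0.   84.1]
spin/row 0.04 n 1
[[-0.3, -1.1, 1.8]]
```

Close, then check before twisting.

Call:
jog_arm(
  rows=[
    [48,[0,-1,1.5],0],
    [48,[0,0,0],0],
    [15,[0,0,0],0],
    [15,[0,0,0],0],
    [15,[0,0,0],0],
    [15,[0,0,0],0],
    [15,[0,0,0],0],
  ],
)

```text
t: 15.95
tool_pos: [0.587, 0.0243, 0.0675]
tcp_rot: [[-0.001, 1.0, 0.0], [1.0, 0.001, 0.0], [0.0, 0.0, -1.0]]
contact_force: [-2.7, 0.6, 6.0]
grip_width: 0.0209
```

Call:
jog_arm(
  rows=[
    [15,[0,0,0],8.4],
    [15,[0,0,0],8.4],
    [15,[0,0,0],8.4],
    [15,[0,0,-0.3],-8.4],
    [15,[0,0,-0.3],-8.4],
    [15,[0,0,-0.3],-8.4],
    [15,[0,0,-0.3],-8.4],
    [15,[0,0,-0.3],-8.4],
  ],
)

```text
t: 16.75
tool_pos: [0.5874, 0.0245, 0.0682]
tcp_rot: [[-0.296, 0.955, 0.0], [0.955, 0.296, 0.001], [0.001, 0.001, -1.0]]
contact_force: [3.1, 0.8, -4.6]
grip_width: 0.0206
```

Call:
jog_arm(
  rows=[
    [15,[0,0,-0.3],-8.4],
    [15,[0,0,-0.3],8.4],
    [15,[0,0,-0.4],8.4],
    [15,[0,0,-0.4],8.4],
    [15,[0,0,-0.4],8.4],
    [15,[0,0,-0.3],8.4],
    [15,[0,0,-0.3],8.4],
    [15,[0,0,-0.3],-8.4],
  ],
)

```text
t: 17.55
tool_pos: [0.5865, 0.0242, 0.0704]
tcp_rot: [[0.301, 0.954, -0.002], [0.954, -0.301, 0.0], [-0.0, -0.002, -1.0]]
contact_force: [0.4, 0.4, -5.8]
grip_width: 0.021
```

Call:
jog_arm(
  rows=[
    [15,[0,0,-0.4],-8.4],
    [15,[0,0,-0.4],-8.4],
    [15,[0,0,-0.4],-8.4],
    [15,[0,0,-0.4],-8.4],
    [15,[0,0,-0.3],-8.4],
    [15,[0,0,-0.3],8.4],
    [15,[0,0,-0.4],8.4],
    [15,[0,0,-0.4],8.4],
  ],
)

```text
t: 18.35
tool_pos: [0.587, 0.0239, 0.0735]
tcp_rot: [[0.005, 1.0, -0.001], [1.0, -0.005, -0.001], [-0.001, -0.001, -1.0]]
contact_force: [0.6, -3.0, -5.6]
grip_width: 0.0211
```

Call:
jog_arm(
  rows=[
    [15,[0,0,-0.4],8.4],
    [15,[0,0,-0.4],8.4],
    [15,[0,0,-0.3],8.4],
    [15,[0,0,-0.3],-8.4],
    [15,[0,0,-0.4],-8.4],
    [15,[0,0,-0.4],-8.4],
    [15,[0,0,-0.4],-8.4],
    [15,[0,0,-0.4],-8.4],
  ],
)

```text
t: 19.15
tool_pos: [0.5874, 0.0245, 0.0764]
tcp_rot: [[-0.296, 0.955, 0.0], [0.955, 0.296, 0.001], [0.001, 0.0, -1.0]]
contact_force: [3.7, 2.3, -8.4]
grip_width: 0.0207
```

Run:
```python
from h import *
s=viewer.camera("scene")
b=cv2.resize(s[150:260,190:310],None,fx=5,fy=5)
cv2.imwrite("pics/a7.png",b)
```

```text
(no output)
```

View pics/a7.png

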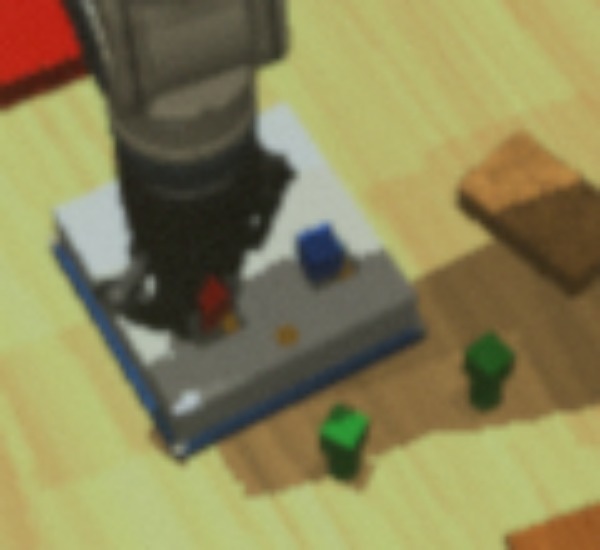

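The jaws hold the red head at (213,300) and the block's corner is still at (180,455), so it's seated. Continuing.

Call:
jog_arm(
  rows=[
    [15,[0,0,-0.3],-8.4],
    [15,[0,0,-0.3],8.4],
    [15,[0,0,-0.4],8.4],
    [15,[0,0,-0.4],8.4],
    [15,[0,0,-0.4],8.4],
    [15,[0,0,-0.4],8.4],
    [15,[0,0,-0.3],8.4],
    [15,[0,0,-0.3],-8.4],
  ],
)

```text
t: 20.0
tool_pos: [0.5866, 0.0242, 0.0793]
tcp_rot: [[0.304, 0.953, -0.001], [0.953, -0.304, 0.0], [-0.0, -0.001, -1.0]]
contact_force: [1.9, 0.6, -6.3]
grip_width: 0.0211
```

Call:
jog_arm(
  rows=[
    [15,[0,0,-0.4],-8.4],
    [15,[0,0,-0.4],-8.4],
    [15,[0,0,-0.4],-8.4],
    [15,[0,0,-0.4],-8.4],
    [15,[0,0,-0.3],-8.4],
    [15,[0,0,-0.3],8.4],
    [15,[0,0,-0.4],8.4],
    [15,[0,0,-0.4],8.4],
  ],
)

```text
t: 20.8
tool_pos: [0.5871, 0.0239, 0.0824]
tcp_rot: [[0.008, 1.0, -0.001], [1.0, -0.008, -0.001], [-0.001, -0.0, -1.0]]
contact_force: [2.0, -0.5, -7.3]
grip_width: 0.0209
```

Call:
jog_arm(
  rows=[
    [15,[0,0,-0.4],8.4],
    [15,[0,0,-0.4],8.4],
    [15,[0,0,-0.3],8.4],
    [15,[0,0,-0.3],-8.4],
    [15,[0,0,-0.4],-8.4],
    [15,[0,0,-0.4],-8.4],
    [15,[0,0,-0.4],-8.4],
    [15,[0,0,-0.4],-8.4],
  ],
)

```text
t: 21.6
tool_pos: [0.5875, 0.0243, 0.0858]
tcp_rot: [[-0.293, 0.956, 0.001], [0.956, 0.293, 0.0], [0.0, 0.001, -1.0]]
contact_force: [3.9, 2.1, -3.7]
grip_width: 0.0211
```

Call:
jog_arm(
  rows=[
    [15,[0,0,-0.3],-8.4],
    [15,[0,0,-0.3],8.4],
    [15,[0,0,-0.4],8.4],
    [15,[0,0,-0.4],8.4],
    [15,[0,0,-0.4],8.4],
    [15,[0,0,-0.4],8.4],
    [15,[0,0,-0.3],8.4],
    [15,[0,0,-0.3],-8.4],
  ],
)

```text
t: 22.4
tool_pos: [0.5869, 0.0241, 0.0888]
tcp_rot: [[0.304, 0.953, -0.0], [0.953, -0.304, -0.0], [-0.0, -0.0, -1.0]]
contact_force: [0.3, -0.0, -1.8]
grip_width: 0.0211
```

Call:
jog_arm(
  rows=[
    [15,[0,0,-0.5],-8.4],
    [15,[0,0,-0.5],-8.4],
    [15,[0,0,-4],0],
    [15,[0,0,-10],0],
    [15,[0,0,-20],0],
    [15,[0,0,-25],0],
    [15,[0,0,0],0],
    [15,[0,0,0],0],
  ],
)

```text
t: 23.2
tool_pos: [0.5873, 0.0241, 0.1497]
tcp_rot: [[0.002, 1.0, 0.002], [1.0, -0.002, -0.0], [-0.0, 0.002, -1.0]]
contact_force: [0.5, -0.5, -1.9]
grip_width: 0.021
```

```bash
python3 plan.py 0.575 -0.297 0.15 90 45
```

```text
t 23.2 pos [0.5873 0.0241 0.1497] yaw 89.9 F [ 0.5 -0.5 -1.9] w 0.021 j [-5.8 20.8 -4.2 64.9  0.  84.3]
spin/row -0.02 n 8
[[-40.1, -1.4, -0.0], [-40.1, -1.5, -0.0], [-40.1, -1.5, -0.0], [-40.1, -1.5, -0.0], [-40.1, -1.5, -0.0], [-40.1, -1.5, -0.0], [-40.1, -1.5, -0.0], [-40.1, -1.5, -0.0]]
```

Call:
jog_arm(
  rows=[
    [15,[-40.1,-1.5,0],0],
    [15,[-40.1,-1.5,0],0],
    [15,[-40.1,-1.5,0],0],
    [15,[-40.1,-1.5,0],0],
    [15,[-40.1,-1.5,0],0],
    [15,[-40.1,-1.5,0],0],
    [15,[-40.1,-1.5,0],0],
    [15,[-40.1,-1.5,0],0],
  ],
)

```text
t: 24.0
tool_pos: [0.5746, -0.2981, 0.1479]
tcp_rot: [[0.002, 1.0, -0.001], [1.0, -0.002, 0.001], [0.001, -0.001, -1.0]]
contact_force: [0.5, -0.1, -0.3]
grip_width: 0.0209
```

Call:
jog_arm(
  rows=[
    [15,[0,0,20],0],
    [15,[0,0,30],0],
    [15,[0,0,25],0],
    [15,[0,0,10],0],
    [15,[0,0,0],0],
    [15,[0,0,0],0],
    [15,[0,0,0],0],
  ],
)

```text
t: 24.7
tool_pos: [0.5761, -0.297, 0.0653]
tcp_rot: [[-0.001, 1.0, 0.002], [1.0, 0.001, -0.001], [-0.001, 0.002, -1.0]]
contact_force: [0.0, -0.3, -0.5]
grip_width: 0.0207
```

```bash
python3 plan.py 0.575 -0.297 0.045 90 45;python3 - <<'E'
from h import *
s=viewer.camera("scene")
b=cv2.resize(s[80:260,160:310],None,fx=4,fy=3.3)
cv2.imwrite("pics/a8.png",b)
E
```

```text
t 24.7 pos [ 0.5761 -0.297   0.0653] yaw 90.1 F [ 0.  -0.3 -0.5] w 0.0207 j [-34.7  29.7  -2.6  57.6  -0.   55.3]
spin/row 0.05 n 1
[[-0.0, -1.1, 20.3]]
```

View pics/a8.png

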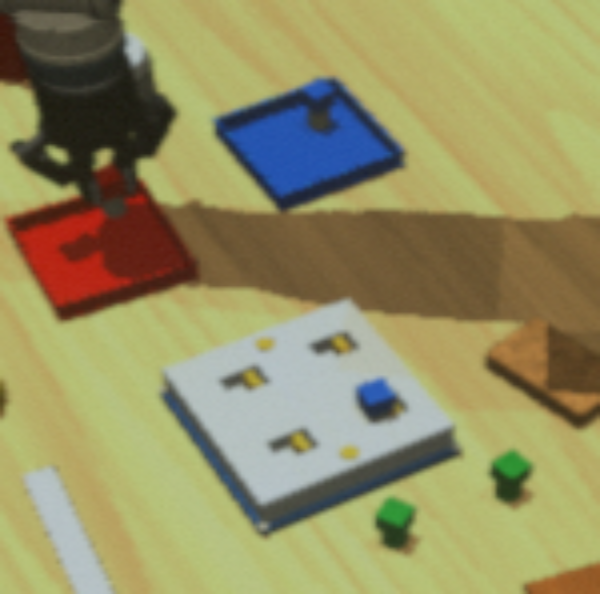

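The first blue pin stands in the blue tray at (320,110). The red one, at (115,205), is over the red tray, and one blue pin is left in the jig at (377,398).

Call:
jog_arm(
  rows=[
    [15,[0,0,12],0],
    [15,[0,0,7.5],0],
    [15,[0,0,0],0],
    [15,[0,0,0],0],
    [40,[0,0,0],0],
    [40,[0,0,0],0],
    [40,[0,0,0],0],
    [40,[0,0,0],0],
  ],
)

```text
t: 25.55
tool_pos: [0.5755, -0.2967, 0.0446]
tcp_rot: [[-0.001, 1.0, 0.0], [1.0, 0.001, -0.0], [-0.0, 0.0, -1.0]]
contact_force: [0.0, 0.2, 0.3]
grip_width: 0.04
```

Call:
jog_arm(
  rows=[
    [40,[0,0,-20],0],
    [40,[0,0,-45],0],
    [40,[0,0,-40],0],
    [48,[40,-8,0],0],
    [48,[40,-8,0],0],
    [48,[40,-8,0],0],
    [48,[40,-8,0],0],
    [48,[40,-8,0],0],
  ],
)

```text
t: 26.35
tool_pos: [0.5346, -0.0953, 0.1496]
tcp_rot: [[-0.001, 1.0, 0.001], [1.0, 0.001, -0.0], [-0.0, 0.001, -1.0]]
contact_force: [-0.1, 0.8, 0.1]
grip_width: 0.0481
```

Call:
jog_arm(
  rows=[
    [48,[40,-8,0],0],
    [48,[40,-8,0],0],
    [48,[40,-8,0],0],
    [48,[0,0,0],0],
    [48,[0,0,0],0],
    [48,[0,0,0],0],
  ],
)

```text
t: 26.95
tool_pos: [0.5114, 0.0227, 0.1495]
tcp_rot: [[-0.001, 1.0, 0.001], [1.0, 0.001, -0.0], [-0.0, 0.001, -1.0]]
contact_force: [-0.6, 0.4, -0.3]
grip_width: 0.048
```

```bash
python3 plan.py 0.5115 0.0242 0.068 90 45
```

```text
t 26.95 pos [0.5114 0.0227 0.1495] yaw 90.0 F [-0.6  0.4 -0.3] w 0.048 j [ -6.8  13.9 -14.5  61.6  -0.   83.1]
spin/row 0.02 n 2
[[0.7, 0.1, 40.8], [0.7, 0.1, 40.8]]
```

Call:
jog_arm(
  rows=[
    [48,[0.7,0,30],0],
    [48,[0.7,0,30],0],
    [48,[0,0,14],0],
    [48,[0,0,7],0],
    [48,[0,0,0],0],
    [48,[0,0,0],0],
    [48,[0,0,0],0],
  ],
)

```text
t: 27.65
tool_pos: [0.5117, 0.0243, 0.0693]
tcp_rot: [[-0.001, 1.0, 0.002], [1.0, 0.001, -0.0], [-0.0, 0.002, -1.0]]
contact_force: [0.4, -0.1, 0.1]
grip_width: 0.0479
```

```bash
python3 plan.py 0.5115 0.0242 0.068 90 45;python3 - <<'E'
from h import *
s=viewer.camera("scene")
b=cv2.resize(s[80:260,160:310],None,fx=4,fy=3.3)
cv2.imwrite("pics/a9.png",b)
E
```

```text
t 27.65 pos [0.5117 0.0243 0.0693] yaw 90.0 F [ 0.4 -0.1  0.1] w 0.0479 j [ -6.7  17.9 -21.9  50.2  -0.   83.3]
spin/row 0.03 n 1
[[-0.1, -0.2, 1.3]]
```

View pics/a9.png

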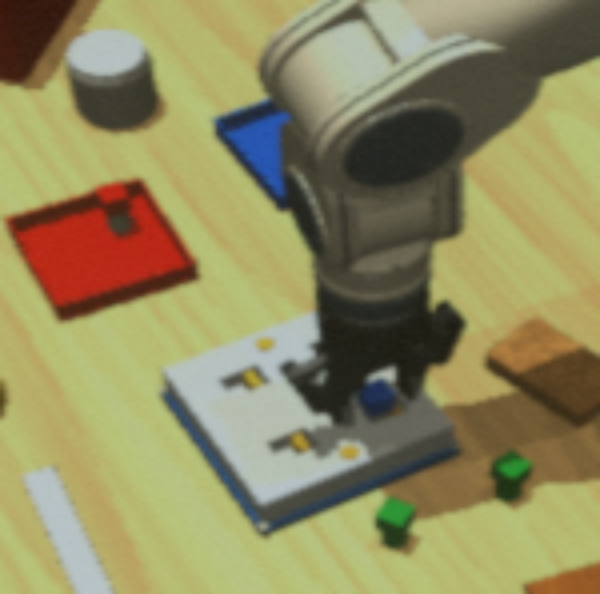

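The red pin stands in its tray at (120,210). The jaws straddle the last blue head at (378,395).

Call:
jog_arm(
  rows=[
    [48,[0,0,1],0],
    [48,[0,0,0],0],
    [15,[0,0,0],0],
    [15,[0,0,0],0],
    [15,[0,0,0],0],
    [15,[0,0,0],0],
    [15,[0,0,0],0],
  ],
)

```text
t: 28.4
tool_pos: [0.511, 0.0247, 0.0677]
tcp_rot: [[-0.001, 1.0, 0.0], [1.0, 0.001, -0.0], [-0.0, 0.0, -1.0]]
contact_force: [-3.1, 0.4, 5.8]
grip_width: 0.0206
```

Call:
jog_arm(
  rows=[
    [15,[0,0,0],8.4],
    [15,[0,0,0],8.4],
    [15,[0,0,0],8.4],
    [15,[0,0,-0.3],-8.4],
    [15,[0,0,-0.3],-8.4],
    [15,[0,0,-0.3],-8.4],
    [15,[0,0,-0.3],-8.4],
    [15,[0,0,-0.3],-8.4],
  ],
)

```text
t: 29.2
tool_pos: [0.511, 0.025, 0.0684]
tcp_rot: [[-0.296, 0.955, -0.0], [0.955, 0.296, 0.001], [0.001, -0.0, -1.0]]
contact_force: [2.1, 1.3, -5.1]
grip_width: 0.021
```

Call:
jog_arm(
  rows=[
    [15,[0,0,-0.3],-8.4],
    [15,[0,0,-0.3],8.4],
    [15,[0,0,-0.4],8.4],
    [15,[0,0,-0.4],8.4],
    [15,[0,0,-0.4],8.4],
    [15,[0,0,-0.3],8.4],
    [15,[0,0,-0.3],8.4],
    [15,[0,0,-0.3],-8.4],
  ],
)

```text
t: 30.0
tool_pos: [0.5108, 0.0247, 0.0709]
tcp_rot: [[0.301, 0.954, -0.001], [0.954, -0.301, 0.0], [-0.0, -0.001, -1.0]]
contact_force: [2.2, 1.4, -5.1]
grip_width: 0.0208
```

Call:
jog_arm(
  rows=[
    [15,[0,0,-0.4],-8.4],
    [15,[0,0,-0.4],-8.4],
    [15,[0,0,-0.4],-8.4],
    [15,[0,0,-0.4],-8.4],
    [15,[0,0,-0.3],-8.4],
    [15,[0,0,-0.3],8.4],
    [15,[0,0,-0.4],8.4],
    [15,[0,0,-0.4],8.4],
  ],
)

```text
t: 30.8
tool_pos: [0.5109, 0.0244, 0.0739]
tcp_rot: [[0.005, 1.0, -0.001], [1.0, -0.005, -0.001], [-0.001, -0.001, -1.0]]
contact_force: [2.6, -0.4, -7.3]
grip_width: 0.0209
```

Call:
jog_arm(
  rows=[
    [15,[0,0,-0.4],8.4],
    [15,[0,0,-0.4],8.4],
    [15,[0,0,-0.3],8.4],
    [15,[0,0,-0.3],-8.4],
    [15,[0,0,-0.4],-8.4],
    [15,[0,0,-0.4],-8.4],
    [15,[0,0,-0.4],-8.4],
    [15,[0,0,-0.4],-8.4],
  ],
)

```text
t: 31.6
tool_pos: [0.5111, 0.0251, 0.0768]
tcp_rot: [[-0.296, 0.955, -0.001], [0.955, 0.296, 0.001], [0.001, -0.0, -1.0]]
contact_force: [2.7, 2.4, -7.8]
grip_width: 0.0206
```

Run:
```python
from h import *
s=viewer.camera("scene")
b=cv2.resize(s[150:260,190:310],None,fx=5,fy=5)
cv2.imwrite("pics/a10.png",b)
```

```text
(no output)
```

View pics/a10.png

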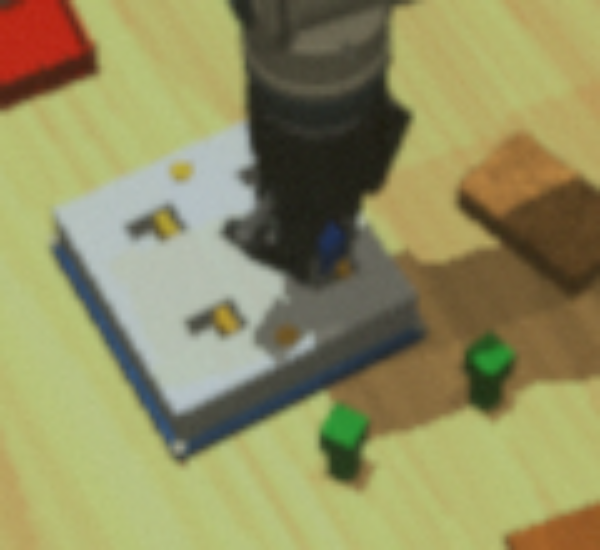

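The block's corner is still at (180,455), so it's seated, and the blue head is held at (333,243).

Call:
jog_arm(
  rows=[
    [15,[0,0,-0.3],-8.4],
    [15,[0,0,-0.3],8.4],
    [15,[0,0,-0.4],8.4],
    [15,[0,0,-0.4],8.4],
    [15,[0,0,-0.4],8.4],
    [15,[0,0,-0.4],8.4],
    [15,[0,0,-0.3],8.4],
    [15,[0,0,-0.3],-8.4],
  ],
)

```text
t: 32.45
tool_pos: [0.511, 0.0246, 0.0798]
tcp_rot: [[0.304, 0.953, -0.001], [0.953, -0.304, 0.0], [-0.0, -0.001, -1.0]]
contact_force: [1.6, 1.7, -7.3]
grip_width: 0.0209
```

Call:
jog_arm(
  rows=[
    [15,[0,0,-0.4],-8.4],
    [15,[0,0,-0.4],-8.4],
    [15,[0,0,-0.4],-8.4],
    [15,[0,0,-0.4],-8.4],
    [15,[0,0,-0.3],-8.4],
    [15,[0,0,-0.3],8.4],
    [15,[0,0,-0.4],8.4],
    [15,[0,0,-0.4],8.4],
  ],
)

```text
t: 33.25
tool_pos: [0.5111, 0.0245, 0.0828]
tcp_rot: [[0.008, 1.0, -0.0], [1.0, -0.008, -0.001], [-0.001, -0.0, -1.0]]
contact_force: [2.6, -0.7, -8.4]
grip_width: 0.0208
```

Call:
jog_arm(
  rows=[
    [15,[0,0,-0.4],8.4],
    [15,[0,0,-0.4],8.4],
    [15,[0,0,-0.3],8.4],
    [15,[0,0,-0.3],-8.4],
    [15,[0,0,-0.4],-8.4],
    [15,[0,0,-0.4],-8.4],
    [15,[0,0,-0.4],-8.4],
    [15,[0,0,-0.4],-8.4],
  ],
)

```text
t: 34.05
tool_pos: [0.5111, 0.0247, 0.0861]
tcp_rot: [[-0.293, 0.956, -0.0], [0.956, 0.293, 0.0], [0.0, -0.0, -1.0]]
contact_force: [-0.8, -0.4, 0.7]
grip_width: 0.0208
```

Call:
jog_arm(
  rows=[
    [15,[0,0,-0.3],-8.4],
    [15,[0,0,-0.3],8.4],
    [15,[0,0,-0.4],8.4],
    [15,[0,0,-0.4],8.4],
    [15,[0,0,-0.4],8.4],
    [15,[0,0,-0.4],8.4],
    [15,[0,0,-0.3],8.4],
    [15,[0,0,-0.3],-8.4],
  ],
)

```text
t: 34.85
tool_pos: [0.511, 0.0246, 0.0891]
tcp_rot: [[0.304, 0.953, -0.0], [0.953, -0.304, -0.0], [-0.0, -0.0, -1.0]]
contact_force: [-0.5, -0.7, -0.5]
grip_width: 0.0207
```

Call:
jog_arm(
  rows=[
    [15,[0,0,-0.5],-8.4],
    [15,[0,0,-0.5],-8.4],
    [15,[0,0,-4],0],
    [15,[0,0,-10],0],
    [15,[0,0,-20],0],
    [15,[0,0,-25],0],
    [15,[0,0,0],0],
    [15,[0,0,0],0],
  ],
)

```text
t: 35.65
tool_pos: [0.5113, 0.0246, 0.15]
tcp_rot: [[0.002, 1.0, 0.002], [1.0, -0.002, -0.0], [-0.0, 0.002, -1.0]]
contact_force: [-0.4, 0.6, -1.5]
grip_width: 0.0211
```

```bash
python3 plan.py 0.364 -0.280 0.15 90 45;python3 - <<'E'
from h import *
s=viewer.camera("scene")
b=cv2.resize(s[150:260,190:310],None,fx=5,fy=5)
cv2.imwrite("pics/a11.png",b)
E
```

```text
t 35.65 pos [0.5113 0.0246 0.15  ] yaw 89.9 F [-0.4  0.6 -1.5] w 0.0211 j [ -6.6  13.8 -14.5  61.6  -0.   83.5]
spin/row -0.02 n 8
[[-38.1, -18.3, -0.0], [-38.1, -18.3, -0.0], [-38.1, -18.3, -0.0], [-38.1, -18.4, -0.0], [-38.1, -18.4, -0.0], [-38.1, -18.4, -0.0], [-38.1, -18.4, -0.0], [-38.1, -18.4, -0.0]]
```

View pics/a11.png

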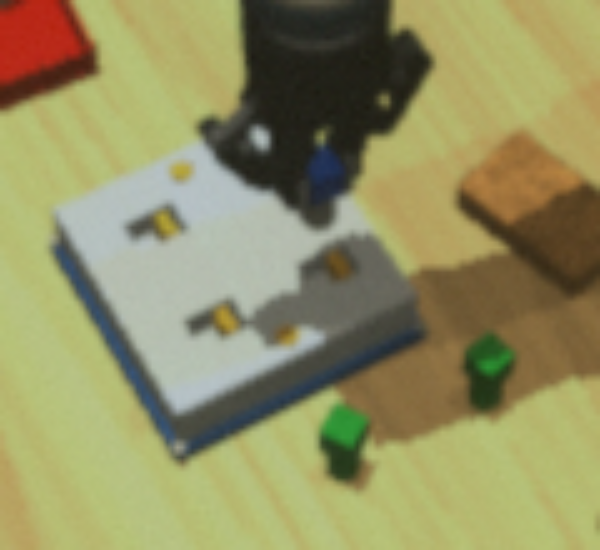

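The last pin is out at (325,180) and all sockets are empty. To the blue tray.

Call:
jog_arm(
  rows=[
    [15,[-38.1,-18.3,0],0],
    [15,[-38.1,-18.3,0],0],
    [15,[-38.1,-18.3,0],0],
    [15,[-38.1,-18.4,0],0],
    [15,[-38.1,-18.4,0],0],
    [15,[-38.1,-18.4,0],0],
    [15,[-38.1,-18.4,0],0],
    [15,[-38.1,-18.4,0],0],
  ],
)

```text
t: 36.5
tool_pos: [0.3631, -0.2813, 0.1485]
tcp_rot: [[0.001, 1.0, -0.001], [1.0, -0.001, 0.001], [0.001, -0.001, -1.0]]
contact_force: [0.6, 0.4, 0.1]
grip_width: 0.0205
```

Call:
jog_arm(
  rows=[
    [15,[0,0,20],0],
    [15,[0,0,30],0],
    [15,[0,0,25],0],
    [15,[0,0,10],0],
    [15,[0,0,0],0],
    [15,[0,0,0],0],
    [15,[0,0,0],0],
  ],
)

```text
t: 37.2
tool_pos: [0.365, -0.2807, 0.0652]
tcp_rot: [[-0.001, 1.0, 0.001], [1.0, 0.001, -0.001], [-0.001, 0.001, -1.0]]
contact_force: [0.2, -0.2, -0.3]
grip_width: 0.0211
```

```bash
python3 plan.py 0.364 -0.280 0.045 90 45;python3 - <<'E'
from h import *
s=viewer.camera("scene")
b=cv2.resize(s[80:260,160:310],None,fx=4,fy=3.3)
cv2.imwrite("pics/a12.png",b)
E
```

```text
t 37.2 pos [ 0.365  -0.2807  0.0652] yaw 90.1 F [ 0.2 -0.2 -0.3] w 0.0211 j [-48.   13.7 -28.8  47.3   0.   41.9]
spin/row 0.06 n 1
[[0.7, -1.0, 20.2]]
```

View pics/a12.png

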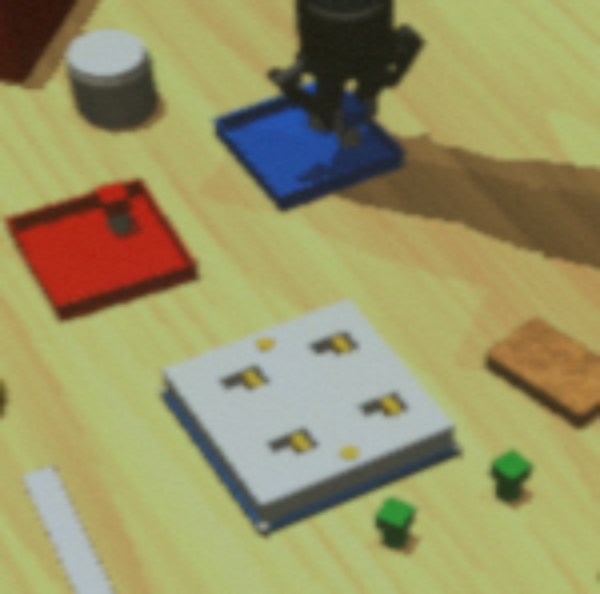

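The pin is over the tray at (350,140) beside the first one at (320,120). All four sockets are visibly empty.

Call:
jog_arm(
  rows=[
    [15,[0,0,12],0],
    [15,[0,0,7.5],0],
    [15,[0,0,0],0],
    [15,[0,0,0],0],
    [38,[0,0,0],0],
    [38,[0,0,0],0],
    [38,[0,0,0],0],
    [38,[0,0,0],0],
  ],
)

```text
t: 38.05
tool_pos: [0.3645, -0.2804, 0.0448]
tcp_rot: [[-0.001, 1.0, 0.0], [1.0, 0.001, -0.0], [-0.0, 0.0, -1.0]]
contact_force: [-0.1, 0.2, -0.3]
grip_width: 0.038
```

Call:
jog_arm(
  rows=[
    [38,[0,0,-20],0],
    [38,[0,0,-45],0],
    [38,[0,0,-45],0],
    [50,[30,30,-10],0],
    [50,[40,30,0],0],
    [50,[40,30,0],0],
    [50,[40,30,0],0],
    [50,[0,0,0],0],
  ],
)

```text
t: 38.85
tool_pos: [0.4867, -0.1258, 0.1647]
tcp_rot: [[-0.007, 1.0, 0.001], [1.0, 0.007, 0.001], [0.001, 0.001, -1.0]]
contact_force: [0.2, 0.8, 0.4]
grip_width: 0.0502
```

Run:
```python
from see import *
P={n:viewer.camera(n) for n in("top","scene")}
for n in P: cv2.imwrite(f"pics/{n}1.png",P[n])
def near(n,k,px):
    M,_=masks(P[n]); return min(blobs(M[k],10),key=lambda b:np.hypot(*(b[1]-px)))
for nm,k,a,b in[("lr","red",(205,141),(241,275)),("lb","blue",(179,136),(251,305))]:
    A=near("top",k,a)[1];B=near("scene",k,b)[1];p,e=tri(A,B); q=near("scene","grey",(B+[7,6] if nm=="lr" else B+[6,-7])); 
    gs=onz("scene",q[1],.014); print(nm,A.round(1),B.round(1),"head",p.round(4),e.round(4),"shaft",q[0],q[1].round(1),gs.round(4),"dist",np.linalg.norm((gs-p)[:2]).round(4),"ang",np.degrees(np.arctan2(*(p-gs)[:2][::-1])).round(1))
crop(P["scene"],160,100,180,220,2.7,"pics/a13.png"); crop(P["top"],150,110,80,60,8,"pics/a14.png")
```

```text
lr [204.8 141.2] [241.4 274.9] head [0.6431 0.189  0.0163] 0.0002 shaft 72 [248.9 281.2] [0.6336 0.2146 0.014 ] dist 0.0273 ang -69.6
lb [178.9 136.1] [251.  305.1] head [0.6622 0.2765 0.0177] 0.0011 shaft 82 [256.6 298.4] [0.6392 0.2673 0.014 ] dist 0.0248 ang 21.8
```

View pics/a13.png

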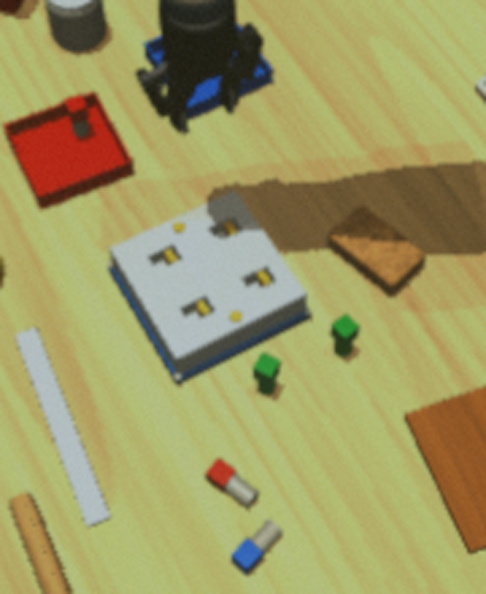

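View pics/a14.png

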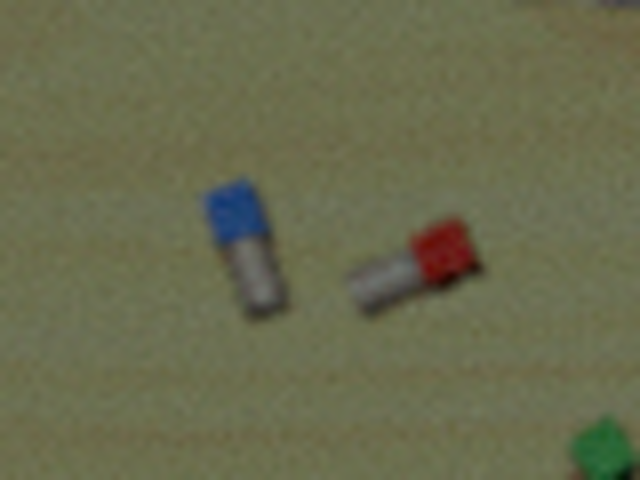

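Both loose pins lie where first measured and have not been disturbed. In the top crop, the red head is at (445,250) with its axis about -66°, and the blue head is at (237,211) with its axis about 20°. The head-to-shaft spacing of 25–27 mm fits the 27 mm expected.

```bash
python3 plan.py 0.6431 0.189 0.12 114 45
```

```text
t 38.95 pos [ 0.4847 -0.1289  0.1645] yaw 90.2 F [ 0.8 -0.6  0.3] w 0.0499 j [-24.5  12.4 -14.2  63.5  -0.   65.3]
spin/row -2.97 n 8
[[39.7, 20.0, 5.6], [38.6, 22.0, 5.6], [37.4, 24.0, 5.6], [36.1, 25.9, 5.6], [34.7, 27.7, 5.6], [33.2, 29.5, 5.6], [31.6, 31.1, 5.6], [30.0, 32.7, 5.6]]
```

Call:
jog_arm(
  rows=[
    [45,[39.7,20,5.6],-3],
    [45,[38.6,22,5.6],-3],
    [45,[37.4,24,5.6],-3],
    [45,[36.1,25.9,5.6],-3],
    [45,[34.7,27.7,5.6],-3],
    [45,[33.2,29.5,5.6],-3],
    [45,[31.6,31.1,5.6],-3],
    [45,[30,32.7,5.6],-3],
  ],
)

```text
t: 39.75
tool_pos: [0.644, 0.1873, 0.1197]
tcp_rot: [[-0.408, 0.913, -0.0], [0.913, 0.408, -0.0], [-0.0, -0.0, -1.0]]
contact_force: [0.3, -1.0, -0.7]
grip_width: 0.0448
```

Call:
jog_arm(
  rows=[
    [45,[0,0,25],0],
    [45,[0,0,25],0],
    [45,[0,0,15],0],
    [45,[0,0,0],0],
    [45,[0,0,0],0],
    [45,[0,0,0],0],
  ],
)

```text
t: 40.35
tool_pos: [0.644, 0.1868, 0.0562]
tcp_rot: [[-0.407, 0.914, 0.002], [0.914, 0.407, 0.0], [-0.001, 0.002, -1.0]]
contact_force: [0.1, 0.5, -0.7]
grip_width: 0.0445
```

```bash
python3 plan.py 0.6431 0.189 0.018 114 45;python3 - <<'E'
from h import *
s=viewer.camera("scene");crop(s,190,220,130,100,5,"pics/a15.png")
E
```

```text
t 40.35 pos [0.644  0.1868 0.0562] yaw 114.0 F [ 0.1  0.5 -0.7] w 0.0445 j [ 9.  32.   0.3 58.2 -0.  75. ]
spin/row -0.01 n 1
[[2.4, 0.1, 38.2]]
```

View pics/a15.png

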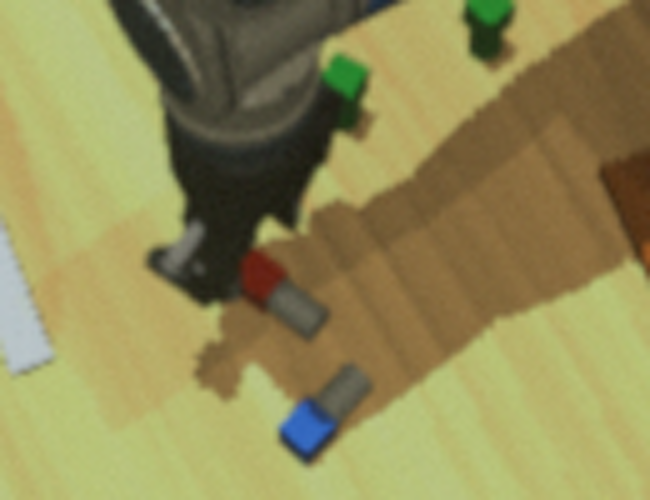

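The red head at (260,275) lies under the jaws, which are square to its axis. Descending.

Call:
jog_arm(
  rows=[
    [45,[2.4,0,20],0],
    [45,[0,0,12],0],
    [45,[0,0,4.5],0],
    [45,[0,0,0],0],
    [45,[0,0,0],0],
    [45,[0,0,0],0],
  ],
)

```text
t: 41.0
tool_pos: [0.6426, 0.1898, 0.0191]
tcp_rot: [[-0.408, 0.913, 0.001], [0.913, 0.408, 0.0], [-0.0, 0.001, -1.0]]
contact_force: [0.7, 0.5, -0.1]
grip_width: 0.0449
```

```bash
python3 plan.py 0.6431 0.189 0.018 114 45
```

```text
t 41.0 pos [0.6426 0.1898 0.0191] yaw 114.1 F [ 0.7  0.5 -0.1] w 0.0449 j [ 9.3 33.8 -2.4 53.7 -0.  75.2]
spin/row 0.06 n 1
[[-1.0, 0.1, 1.1]]
```

Call:
jog_arm(
  rows=[
    [45,[0,0,0.5],0],
    [15,[0,0,0],0],
    [15,[0,0,0],0],
    [15,[0,0,0],0],
    [15,[0,0,0],0],
    [15,[0,0,-10],0],
    [15,[0,0,-40],0],
    [15,[0,0,-40],0],
  ],
)

```text
t: 41.8
tool_pos: [0.6414, 0.1897, 0.1083]
tcp_rot: [[-0.408, 0.913, -0.003], [0.913, 0.408, -0.0], [0.001, -0.003, -1.0]]
contact_force: [0.7, 0.4, -0.7]
grip_width: 0.0201
```

Call:
jog_arm(
  rows=[
    [15,[0,0,-40],0],
    [15,[0,0,0],0],
    [15,[0,0,0],0],
  ],
)

```text
t: 42.1
tool_pos: [0.6425, 0.1899, 0.1491]
tcp_rot: [[-0.408, 0.913, 0.002], [0.913, 0.408, 0.0], [-0.001, 0.002, -1.0]]
contact_force: [-1.0, 0.7, -1.8]
grip_width: 0.02
```

```bash
python3 plan.py 0.618 -0.269 0.13 90 45;python3 - <<'E'
from h import *
s=viewer.camera("scene");crop(s,190,200,130,120,5,"pics/a16.png")
E
```

```text
t 42.1 pos [0.6425 0.1899 0.1491] yaw 114.1 F [-1.   0.7 -1.8] w 0.02 j [ 9.3 28.6  8.5 69.8 -0.  75.2]
spin/row 2.19 n 11
[[-37.2, -19.0, 1.7], [-37.9, -17.6, 1.7], [-38.5, -16.2, 1.7], [-39.1, -14.7, 1.7], [-39.6, -13.2, 1.7], [-40.1, -11.6, 1.7], [-40.5, -10.1, 1.7], [-40.9, -8.5, 1.7], [-41.2, -7.0, 1.7], [-41.4, -5.4, 1.7], [-41.6, -3.8, 1.7]]
```

View pics/a16.png

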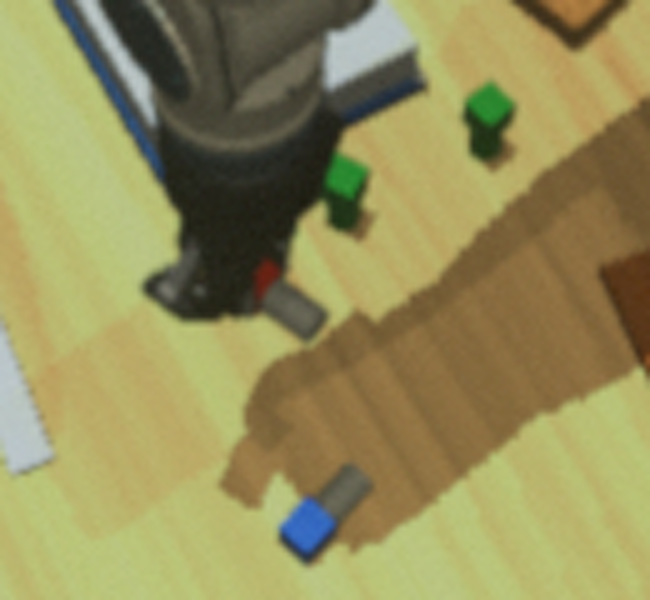

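The red loose pin is held with its shaft at (295,310). To the red tray.

Call:
jog_arm(
  rows=[
    [15,[-37.2,-19,0],2.2],
    [15,[-37.9,-17.6,0],2.2],
    [15,[-38.5,-16.2,0],2.2],
    [15,[-39.1,-14.7,0],2.2],
    [15,[-39.6,-13.2,0],2.2],
    [15,[-40.1,-11.6,0],2.2],
    [15,[-40.5,-10.1,0],2.2],
    [15,[-40.9,-8.5,0],2.2],
  ],
)

```text
t: 42.95
tool_pos: [0.623, -0.1452, 0.1461]
tcp_rot: [[-0.111, 0.994, -0.003], [0.994, 0.111, 0.001], [0.001, -0.003, -1.0]]
contact_force: [-0.3, -0.5, 0.1]
grip_width: 0.0205
```

Call:
jog_arm(
  rows=[
    [15,[-41.2,-7,0],2.2],
    [15,[-41.4,-5.4,0],2.2],
    [15,[-41.6,-3.8,0],2.1],
    [15,[0,0,30],0],
    [15,[0,0,30],0],
    [15,[0,0,20],0],
    [15,[0,0,0],0],
    [15,[0,0,0],0],
  ],
)

```text
t: 43.75
tool_pos: [0.6168, -0.2686, 0.0671]
tcp_rot: [[0.001, 1.0, -0.002], [1.0, -0.001, 0.001], [0.001, -0.002, -1.0]]
contact_force: [0.5, 0.1, -0.6]
grip_width: 0.0201
```

```bash
python3 plan.py 0.618 -0.269 0.024 90 45;python3 - <<'E'
from h import *
s=viewer.camera("scene");crop(s,130,90,130,110,5,"pics/a17.png")
E
```

```text
t 43.75 pos [ 0.6168 -0.2686  0.0671] yaw 90.0 F [ 0.5  0.1 -0.6] w 0.0201 j [-30.7  31.9   1.8  60.    0.   59.4]
spin/row -0.04 n 1
[[-0.3, 1.2, 43.1]]
```

View pics/a17.png

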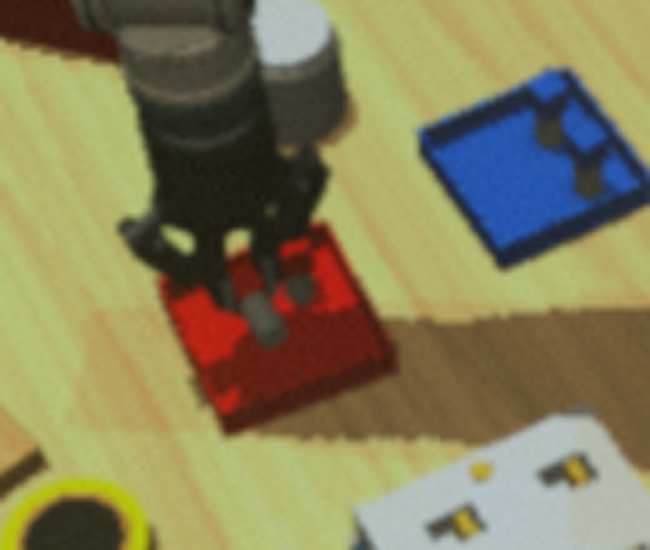

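The held pin at (265,320) is inside the tray walls, clear of the standing pin at (300,285). The blue tray shows two standing pins.

Call:
jog_arm(
  rows=[
    [15,[0,0.8,20],0],
    [15,[0,0,15],0],
    [15,[0,0,6],0],
    [15,[0,0,0],0],
    [15,[0,0,0],0],
    [34,[0,0,0],0],
    [34,[0,0,0],0],
    [34,[0,0,0],0],
  ],
)

```text
t: 44.6
tool_pos: [0.6182, -0.2691, 0.0275]
tcp_rot: [[0.001, 1.0, 0.001], [1.0, -0.001, -0.0], [-0.0, 0.001, -1.0]]
contact_force: [1.6, -0.6, -0.7]
grip_width: 0.0335
```

Call:
jog_arm(
  rows=[
    [34,[0,0,-20],0],
    [34,[0,0,-45],0],
    [34,[0,0,-45],0],
    [45,[0,0,0],0],
    [45,[0,0,0],0],
  ],
)

```text
t: 45.1
tool_pos: [0.6185, -0.2692, 0.1383]
tcp_rot: [[0.001, 1.0, 0.002], [1.0, -0.001, -0.001], [-0.001, 0.002, -1.0]]
contact_force: [0.2, 1.0, -0.6]
grip_width: 0.0448
```

```bash
python3 plan.py 0.662 0.276 0.13 200 45;python3 - <<'E'
from see import *
P={n:viewer.camera(n) for n in("top","scene")}
s=P["scene"];crop(s,130,90,130,110,5,"pics/a18.png")
def near(n,k,px):
    M,_=masks(P[n]); return min(blobs(M[k],10),key=lambda b:np.hypot(*(b[1]-px)))
A=near("top","blue",(179,136));B=near("scene","blue",(251,305));print(tri(A[1],B[1]))
E
```

```text
t 45.1 pos [ 0.6185 -0.2692  0.1383] yaw 90.0 F [ 0.2  1.  -0.6] w 0.0448 j [-30.6  29.3   8.1  68.6   0.   59.4]
spin/row -8.46 n 13
[[41.9, 3.3, 0.6], [41.0, 9.5, 0.6], [39.2, 15.4, 0.6], [36.5, 21.0, 0.6], [33.0, 26.1, 0.6], [28.8, 30.7, 0.6], [23.9, 34.6, 0.6], [18.6, 37.7, 0.6], [12.8, 40.1, 0.6], [6.8, 41.5, 0.6], [0.6, 42.1, 0.6], [-5.6, 41.7, 0.6], [-11.7, 40.4, 0.6]]
(array([0.66205608, 0.27621648, 0.01722033]), np.float64(0.0010921415076128728))
```

View pics/a18.png

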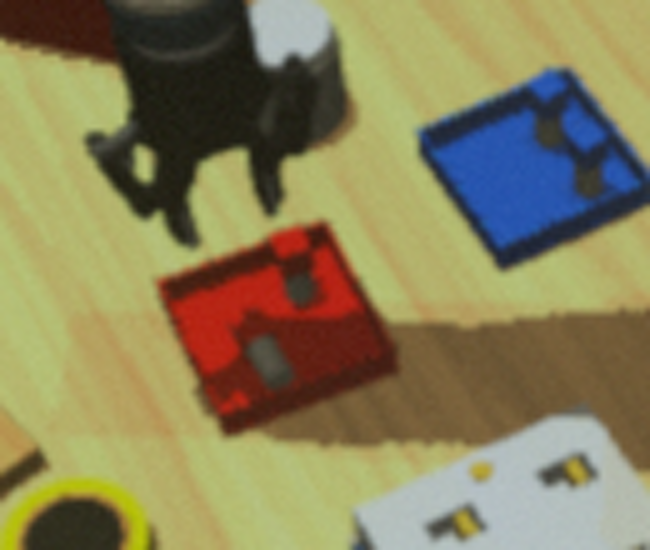

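Both red pins are in the red tray, standing at (300,280) and lying at (268,360). The loose blue pin hasn't moved, at (0.662, 0.276).

Call:
jog_arm(
  rows=[
    [45,[41.9,3.3,0],-8.5],
    [45,[41,9.5,0],-8.5],
    [45,[39.2,15.4,0],-8.5],
    [45,[36.5,21,0],-8.5],
    [45,[33,26.1,0],-8.5],
    [45,[28.8,30.7,0],-8.5],
    [45,[23.9,34.6,0],-8.5],
    [45,[18.6,37.7,0],-8.5],
  ],
)

```text
t: 46.0
tool_pos: [0.6432, 0.0684, 0.1352]
tcp_rot: [[-0.929, 0.37, -0.003], [0.37, 0.929, 0.0], [0.003, -0.001, -1.0]]
contact_force: [-0.5, -0.5, 0.5]
grip_width: 0.0453
```

Call:
jog_arm(
  rows=[
    [45,[12.8,40.1,0],-8.5],
    [45,[6.8,41.5,0],-8.5],
    [45,[0.6,42.1,0],-8.5],
    [45,[-5.6,41.7,0],-8.5],
    [45,[-11.7,40.4,0],-8],
    [45,[0,0,0],0],
    [45,[0,0,0],0],
  ],
)

```text
t: 46.7
tool_pos: [0.6587, 0.2773, 0.1348]
tcp_rot: [[-0.94, -0.342, -0.003], [-0.342, 0.94, -0.001], [0.003, -0.0, -1.0]]
contact_force: [0.1, 0.2, 0.7]
grip_width: 0.0447
```

```bash
python3 plan.py 0.6618 0.276 0.018 200 45
```

```text
t 46.7 pos [0.6587 0.2773 0.1348] yaw -160.0 F [0.1 0.2 0.7] w 0.0447 j [16.1 33.6 15.3 71.9 -0.  -3.9]
spin/row 0.01 n 3
[[-0.8, -0.8, 38.9], [-0.8, -0.8, 38.9], [-0.8, -0.8, 38.9]]
```

Call:
jog_arm(
  rows=[
    [45,[-1.2,-1.2,40],0],
    [45,[-1.2,-1.2,40],0],
    [45,[0,0,0],0],
    [45,[0,0,0],0],
    [45,[0,0,0],0],
  ],
)

```text
t: 47.2
tool_pos: [0.6638, 0.2746, 0.0592]
tcp_rot: [[-0.94, -0.34, 0.003], [-0.34, 0.94, 0.001], [-0.003, -0.0, -1.0]]
contact_force: [0.3, 0.1, 0.3]
grip_width: 0.0447
```

```bash
python3 plan.py 0.6618 0.276 0.018 200 45;python3 - <<'E'
from h import *
s=viewer.camera("scene");crop(s,190,220,130,100,5,"pics/a19.png")
E
```

```text
t 47.2 pos [0.6638 0.2746 0.0592] yaw -160.1 F [0.3 0.1 0.3] w 0.0447 j [15.8 36.2  8.7 62.4 -0.  -4.1]
spin/row -0.12 n 1
[[1.4, 2.0, 41.2]]
```

View pics/a19.png

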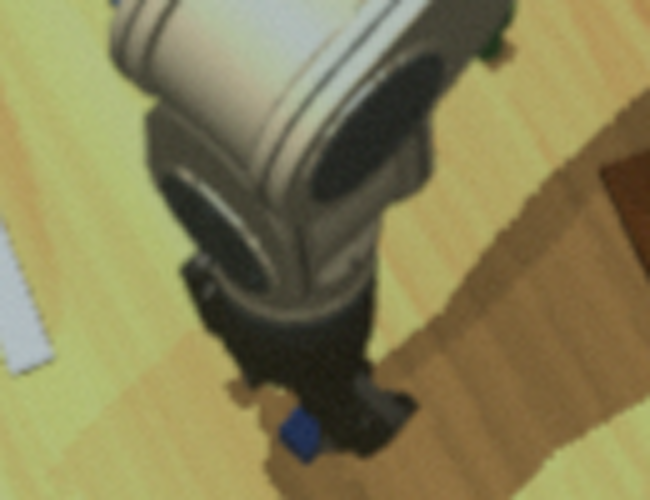

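The blue head at (303,433) sits between the jaws. There's a 1–2 mm correction to make, then down.

Call:
jog_arm(
  rows=[
    [45,[1,1.6,20],0],
    [45,[0,0,14],0],
    [45,[0,0,5.5],0],
    [45,[0,0,0],0],
    [45,[0,0,0],0],
    [45,[0,0,0],0],
  ],
)

```text
t: 47.85
tool_pos: [0.6616, 0.2763, 0.0182]
tcp_rot: [[-0.94, -0.341, 0.001], [-0.341, 0.94, 0.0], [-0.001, -0.0, -1.0]]
contact_force: [0.2, -0.4, 1.4]
grip_width: 0.0449
```

```bash
python3 plan.py 0.6618 0.276 0.018 200 45
```

```text
t 47.85 pos [0.6616 0.2763 0.0182] yaw -160.0 F [ 0.2 -0.4  1.4] w 0.0449 j [16.  37.9  5.6 57.6 -0.  -4. ]
spin/row -0.04 n 1
[[-0.0, -0.4, 0.2]]
```

Call:
jog_arm(
  rows=[
    [15,[0,0,0],0],
    [15,[0,0,0],0],
    [15,[0,0,0],0],
    [15,[0,0,0],0],
    [15,[0,0,-10],0],
    [15,[0,0,-40],0],
    [15,[0,0,-40],0],
    [15,[0,0,-40],0],
  ],
)

```text
t: 48.65
tool_pos: [0.6608, 0.2761, 0.149]
tcp_rot: [[-0.94, -0.341, -0.001], [-0.341, 0.94, -0.0], [0.001, 0.0, -1.0]]
contact_force: [2.1, 0.6, -0.1]
grip_width: 0.0206
```

Call:
jog_arm(
  rows=[
    [15,[0,0,0],0],
    [15,[0,0,0],0],
  ],
)

```text
t: 48.85
tool_pos: [0.6614, 0.2763, 0.1486]
tcp_rot: [[-0.94, -0.341, 0.002], [-0.341, 0.94, 0.001], [-0.002, -0.0, -1.0]]
contact_force: [-0.7, -0.3, -1.1]
grip_width: 0.0198
```

```bash
python3 plan.py 0.410 -0.3225 0.147 90 42;python3 - <<'E'
from h import *
s=viewer.camera("scene");crop(s,190,200,130,120,5,"pics/a20.png")
E
```

```text
t 48.85 pos [0.6614 0.2763 0.1486] yaw -160.0 F [-0.7 -0.3 -1.1] w 0.0198 j [16.  33.3 16.8 73.4  0.  -4. ]
spin/row 6.87 n 16
[[27.5, -29.8, 0.1], [23.8, -32.9, 0.1], [19.7, -35.5, 0.1], [15.3, -37.6, 0.1], [10.7, -39.2, 0.1], [5.9, -40.2, 0.1], [1.1, -40.6, 0.1], [-3.8, -40.4, 0.1], [-8.6, -39.7, 0.1], [-13.3, -38.4, 0.1], [-17.8, -36.5, 0.1], [-22.0, -34.1, 0.1], [-25.9, -31.2, 0.1], [-29.5, -27.9, 0.1], [-32.6, -24.2, 0.1], [-35.3, -20.1, 0.1]]
```

View pics/a20.png

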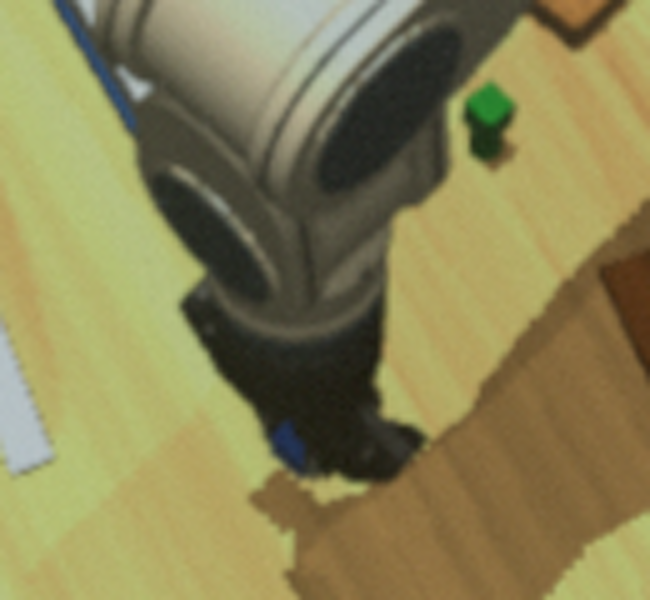

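The pin is held with its head at (288,448). Carrying it to the blue tray.

Call:
jog_arm(
  rows=[
    [15,[27.5,-29.8,0],6.9],
    [15,[23.8,-32.9,0],6.9],
    [15,[19.7,-35.5,0],6.9],
    [15,[15.3,-37.6,0],6.9],
    [15,[10.7,-39.2,0],6.9],
    [15,[5.9,-40.2,0],6.9],
    [15,[1.1,-40.6,0],6.9],
    [15,[-3.8,-40.4,0],6.9],
  ],
)

```text
t: 49.7
tool_pos: [0.5331, -0.0242, 0.1458]
tcp_rot: [[-0.814, 0.581, -0.003], [0.581, 0.814, 0.001], [0.003, -0.001, -1.0]]
contact_force: [0.1, -0.8, -0.1]
grip_width: 0.0199
```

Call:
jog_arm(
  rows=[
    [15,[-8.6,-39.7,0],6.9],
    [15,[-13.3,-38.4,0],6.9],
    [15,[-17.8,-36.5,0],6.9],
    [15,[-22,-34.1,0],6.9],
    [15,[-25.9,-31.2,0],6.8],
    [15,[-29.5,-27.9,0],6.8],
    [15,[-32.6,-24.2,0],6.8],
    [15,[-35.3,-20.1,0],6.8],
  ],
)

```text
t: 50.5
tool_pos: [0.4061, -0.3227, 0.1459]
tcp_rot: [[0.006, 1.0, -0.002], [1.0, -0.006, 0.002], [0.002, -0.002, -1.0]]
contact_force: [0.8, 0.3, 0.1]
grip_width: 0.0199
```

Call:
jog_arm(
  rows=[
    [15,[0,0,20],0],
    [15,[0,0,30],0],
    [15,[0,0,25],0],
    [15,[0,0,0],0],
    [15,[0,0,0],0],
    [15,[0,0,0],0],
  ],
)

```text
t: 51.1
tool_pos: [0.4081, -0.3222, 0.0732]
tcp_rot: [[0.0, 1.0, 0.001], [1.0, -0.0, -0.001], [-0.001, 0.001, -1.0]]
contact_force: [0.2, 0.9, -0.5]
grip_width: 0.0203
```

```bash
python3 plan.py 0.410 -0.3225 0.025 90 42;python3 - <<'E'
from h import *
s=viewer.camera("scene");crop(s,170,60,130,110,5,"pics/a21.png")
E
```

```text
t 51.1 pos [ 0.4081 -0.3222  0.0732] yaw 90.0 F [ 0.2  0.9 -0.5] w 0.0203 j [-47.5  18.3 -20.5  51.1  -0.   42.5]
spin/row -0.01 n 2
[[-0.1, 0.9, 24.1], [-0.1, 0.9, 24.1]]
```

View pics/a21.png

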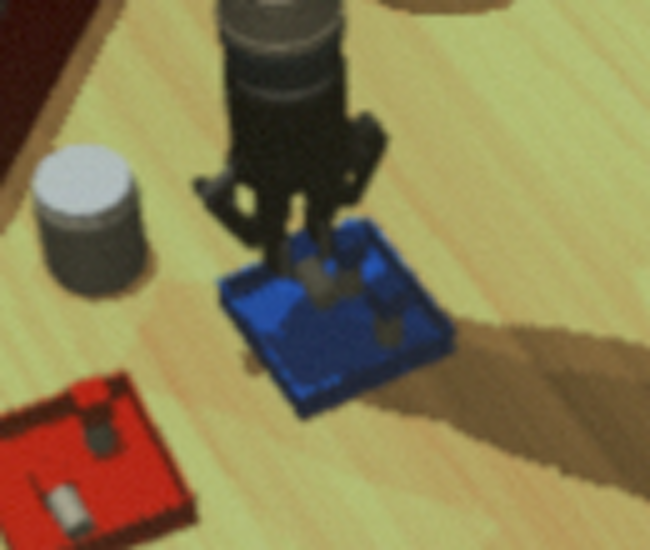

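The pin hangs over the tray. I'll shift it +14 mm in y so the fingers drop between the standing pins, then lower.

Call:
jog_arm(
  rows=[
    [15,[14,2.5,0],0],
    [15,[0,0,20],0],
    [15,[0,0,18],0],
    [15,[0,0,7],0],
    [15,[0,0,0],0],
    [15,[0,0,0],0],
    [15,[0,0,0],0],
  ],
)

```text
t: 51.85
tool_pos: [0.4107, -0.3082, 0.0283]
tcp_rot: [[0.001, 1.0, 0.001], [1.0, -0.001, -0.001], [-0.001, 0.001, -1.0]]
contact_force: [-0.7, 0.2, -0.8]
grip_width: 0.0203
```

Call:
jog_arm(
  rows=[
    [32,[0,0,0],0],
    [32,[0,0,0],0],
    [32,[0,0,0],0],
    [32,[0,0,-20],0],
    [32,[0,0,-45],0],
    [32,[0,0,-45],0],
    [45,[0,0,0],0],
    [45,[0,0,0],0],
  ],
)

```text
t: 52.65
tool_pos: [0.4106, -0.3083, 0.1385]
tcp_rot: [[0.001, 1.0, 0.002], [1.0, -0.001, -0.002], [-0.002, 0.002, -1.0]]
contact_force: [-1.2, 1.0, -0.7]
grip_width: 0.0449
```

```bash
sed -i 's/{n}0.png/{n}2.png/' m1.py
python3 - <<'E'
from h import *
s=viewer.camera("scene");crop(s,130,60,150,130,5,"pics/a22.png")
for n in("top","scene"): cv2.imwrite(f"pics/{n}2.png",viewer.camera(n))
print(readout.observe()["t"])
E
python3 m1.py | grep -E "jig|cover"
```

```text
52.8
jig scene ((554.7700805664062, -13.37432861328125), (175.30813598632812, 164.74591064453125), 0.14779900014400482)
jig top ((550.9561157226562, -15.5068359375), (161.40267944335938, 163.4788818359375), 0.7541720867156982)
cover top ((374.984130859375, 313.4761047363281), (157.9878692626953, 154.5783233642578), 81.1180648803711)
cover scene ((376.7380676269531, 316.39801025390625), (157.5128936767578, 157.41940307617188), 81.02687072753906)
```

View pics/a22.png

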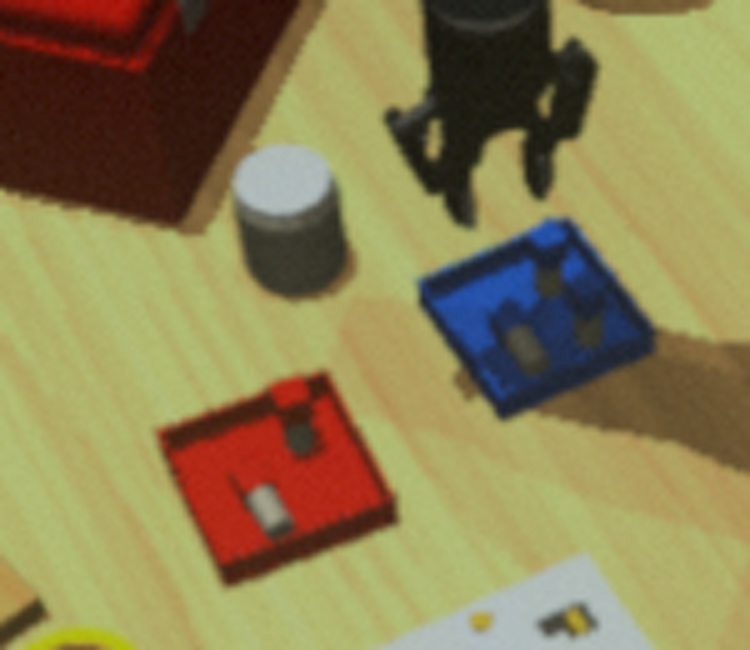

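View pics/scene2.png

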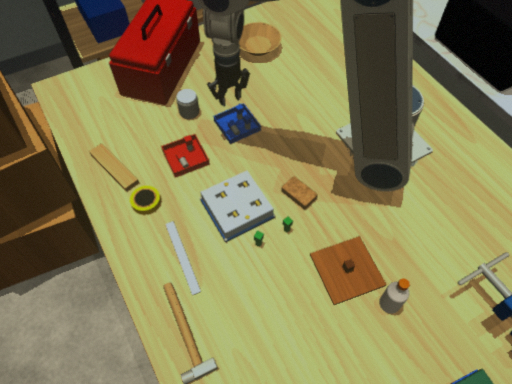

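All pins are in their trays: red standing and lying at (300,435) and (268,510), blue at (550,275), (588,325) and (522,345). The cover has been knocked since the first look, from (0.43,0.30) to about (0.376,0.315), near the glue bottle at (397,295). I'll measure the knob and bottle.

Run:
```python
from see import *
P={n:cv2.imread(f"pics/{n}2.png") for n in("top","scene")}
for n,c,r in(("top",proj("top",(.376,.315,.04)),14),("scene",proj("scene",(.376,.315,.04)),14)):
    c=c.round().astype(int); g=cv2.cvtColor(P[n],cv2.COLOR_BGR2GRAY)[c[1]-r:c[1]+r,c[0]-r:c[0]+r]
    med=np.median(g); m=g<med*0.75
    for a,cc,b in blobs(m,12): 
        px=cc+c-r; print(n,a,px.round(1),"z.035",onz(n,px,.035).round(4))
    print(n,"proj knob",c,med)
# glue
M,h=masks(P["scene"]);H=h
or_=(h[...,0]>8)&(h[...,0]<18)&(h[...,1]>170)&(h[...,2]>170)
for a,cc,b in blobs(or_,10):
    if abs(cc[0]-400)<25 and abs(cc[1]-290)<25: print("cap scene",a,cc,onz("scene",cc,.145))
h2=cv2.cvtColor(P["top"],cv2.COLOR_BGR2HSV);o2=(h2[...,0]>8)&(h2[...,0]<18)&(h2[...,1]>150)&(h2[...,2]>120)
for a,cc,b in blobs(o2,8):
    if abs(cc[0]-112)<25 and abs(cc[1]-235)<25: print("cap top",a,cc,onz("top",cc,.148))
a=cv2.resize(P["top"][180:270,90:220],None,fx=3,fy=3,interpolation=2);b=cv2.resize(P["scene"][220:310,300:430],None,fx=3,fy=3,interpolation=2)
cv2.imwrite("pics/a23.png",np.hstack([a,b]))
```

```text
top 74 [165.9 222.3] z.035 [0.3744 0.3123 0.035 ]
top proj knob [165 222] 66.0
scene 122 [348.1 266.3] z.035 [0.3797 0.319  0.035 ]
scene proj knob [349 264] 96.0
cap scene 70 [404.15714286 282.82857143] [0.33059635 0.45083312 0.145     ]
```

View pics/a23.png

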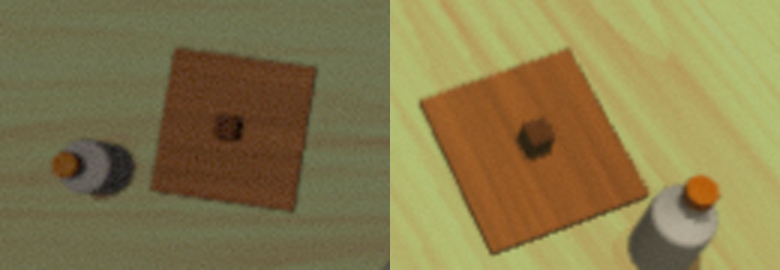

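Top crop: the knob is at (229,127) and the plate edges are clear. The bottle sits at the left, beyond the +y edge, about 115 mm from the gripper's centre. That leaves room with the jaws opening along x.

```bash
python3 plan.py 0.3755 0.3145 0.15 81 42
```

```text
t 52.8 pos [ 0.4097 -0.3075  0.1363] yaw 90.0 F [-1.   0.2 -0.4] w 0.0453 j [-46.3  14.6 -15.6  60.   -0.   43.8]
spin/row 0.6 n 15
[[41.5, -2.3, -0.9], [41.4, -2.7, -0.9], [41.4, -3.2, -0.9], [41.4, -3.6, -0.9], [41.3, -4.0, -0.9], [41.3, -4.5, -0.9], [41.2, -4.9, -0.9], [41.2, -5.3, -0.9], [41.1, -5.8, -0.9], [41.1, -6.2, -0.9], [41.0, -6.6, -0.9], [40.9, -7.0, -0.9], [40.8, -7.5, -0.9], [40.8, -7.9, -0.9], [40.7, -8.3, -0.9]]
```

Call:
jog_arm(
  rows=[
    [60,[41.5,-2.3,-1],0.6],
    [60,[41.4,-2.7,-1],0.6],
    [60,[41.4,-3.2,-1],0.6],
    [60,[41.4,-3.6,-1],0.6],
    [60,[41.3,-4,-1],0.6],
    [60,[41.3,-4.5,-1],0.6],
    [60,[41.2,-4.9,-1],0.6],
    [60,[41.2,-5.3,-1],0.6],
  ],
  squeeze=100,
)

```text
t: 53.6
tool_pos: [0.3911, 0.0254, 0.1445]
tcp_rot: [[0.085, 0.996, -0.002], [0.996, -0.085, 0.0], [0.0, -0.002, -1.0]]
contact_force: [0.6, -0.4, 0.9]
grip_width: 0.0599
```

Call:
jog_arm(
  rows=[
    [60,[41.1,-5.8,-1],0.6],
    [60,[41.1,-6.2,-1],0.6],
    [60,[41,-6.6,-1],0.6],
    [60,[40.9,-7,-1],0.6],
    [60,[40.8,-7.5,-1],0.6],
    [60,[40.8,-7.9,-1],0.6],
    [60,[40.7,-8.3,-1],0.6],
    [60,[0,0,0],0],
  ],
)

```text
t: 54.4
tool_pos: [0.3754, 0.3176, 0.151]
tcp_rot: [[0.153, 0.988, -0.002], [0.988, -0.153, 0.0], [-0.0, -0.002, -1.0]]
contact_force: [0.5, -0.3, -0.0]
grip_width: 0.0597
```

Call:
jog_arm(
  rows=[
    [60,[0,0,30],0],
    [60,[0,0,30],0],
    [60,[0,0,10],0],
    [60,[0,0,0],0],
    [60,[0,0,0],0],
    [60,[0,0,0],0],
  ],
)

```text
t: 55.0
tool_pos: [0.377, 0.3142, 0.0835]
tcp_rot: [[0.157, 0.988, 0.002], [0.988, -0.157, 0.001], [0.001, 0.001, -1.0]]
contact_force: [-0.2, 0.0, 0.6]
grip_width: 0.0597
```

```bash
python3 plan.py 0.3755 0.3145 0.03 81 42;python3 - <<'E'
from h import *
s=viewer.camera("scene");crop(s,290,200,140,120,5,"pics/a24.png")
E
```

```text
t 55.0 pos [0.377  0.3142 0.0835] yaw 80.9 F [-0.2  0.   0.6] w 0.0597 j [ 30.   15.2 -23.4  51.3  -0.  129.1]
spin/row -0.03 n 2
[[0.0, -0.8, 26.8], [0.0, -0.8, 26.8]]
```

View pics/a24.png

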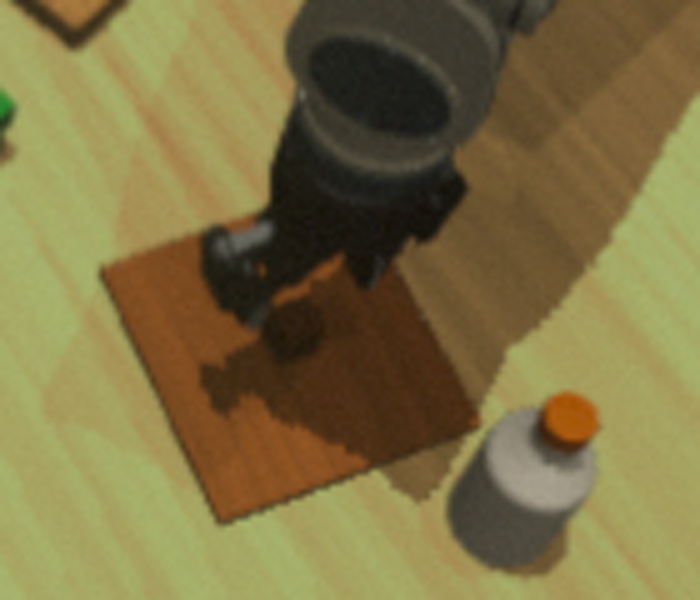

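The knob at (297,330) is below and between the jaws, well clear of the bottle at (525,485).

Call:
jog_arm(
  rows=[
    [60,[0,-1.5,25],0],
    [60,[0,0,18],0],
    [60,[0,0,8],0],
    [60,[0,0,0],0],
    [60,[0,0,0],0],
    [60,[0,0,0],0],
  ],
)

```text
t: 55.65
tool_pos: [0.3753, 0.3145, 0.0323]
tcp_rot: [[0.157, 0.988, 0.001], [0.988, -0.157, 0.001], [0.001, 0.001, -1.0]]
contact_force: [-0.8, 0.4, 0.4]
grip_width: 0.0602
```

```bash
python3 plan.py 0.3755 0.3145 0.03 81 42;python3 - <<'E'
from h import *
s=viewer.camera("scene");crop(s,290,200,140,120,5,"pics/a25.png")
E
```

```text
t 55.65 pos [0.3753 0.3145 0.0323] yaw 81.0 F [-0.8  0.4  0.4] w 0.0602 j [ 30.1  18.4 -27.8  43.7  -0.  129.2]
spin/row -0.04 n 1
[[-0.0, 0.2, 2.3]]
```

View pics/a25.png

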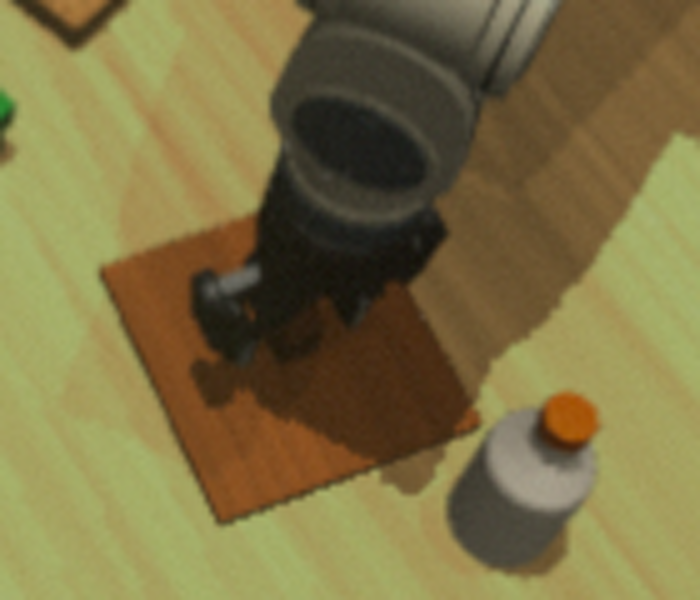

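The jaws bracket the knob at (297,335). Closing and lifting gently.

Call:
jog_arm(
  rows=[
    [60,[0,0,1.3],0],
    [15,[0,0,0],0],
    [15,[0,0,0],0],
    [15,[0,0,0],0],
    [15,[0,0,0],0],
    [15,[0,0,0],0],
    [15,[0,0,0],0],
  ],
)

```text
t: 56.4
tool_pos: [0.3748, 0.3143, 0.0305]
tcp_rot: [[0.157, 0.988, 0.0], [0.988, -0.157, 0.0], [0.0, 0.0, -1.0]]
contact_force: [-1.5, -0.7, 4.9]
grip_width: 0.023
```

Call:
jog_arm(
  rows=[
    [15,[0,0,-5],0],
    [15,[0,0,-15],0],
    [15,[0,0,-25],0],
    [15,[0,0,-30],0],
    [15,[0,0,-25],0],
    [15,[0,0,0],0],
    [15,[0,0,0],0],
    [15,[0,0,0],0],
  ],
)

```text
t: 57.2
tool_pos: [0.3741, 0.3138, 0.1289]
tcp_rot: [[0.157, 0.988, -0.002], [0.988, -0.157, -0.001], [-0.001, -0.002, -1.0]]
contact_force: [-0.8, 0.3, -2.6]
grip_width: 0.0221
```

```bash
python3 plan.py 0.5492 -0.0134 0.13 90 35;python3 - <<'E'
from h import *
s=viewer.camera("scene");crop(s,280,180,150,120,5,"pics/a26.png");cv2.imwrite("pics/top3.png",viewer.camera("top"))
E
```

```text
t 57.2 pos [0.3741 0.3138 0.1289] yaw 81.0 F [-0.8  0.3 -2.6] w 0.0221 j [ 30.1  12.7 -19.3  58.1  -0.  129.2]
spin/row -0.82 n 11
[[-26.9, 20.4, -0.1], [-27.2, 20.0, -0.1], [-27.5, 19.6, -0.1], [-27.7, 19.2, -0.1], [-28.0, 18.8, -0.1], [-28.3, 18.4, -0.1], [-28.5, 18.0, -0.1], [-28.8, 17.6, -0.1], [-29.0, 17.2, -0.1], [-29.3, 16.8, -0.1], [-29.5, 16.3, -0.1]]
```

View pics/a26.png

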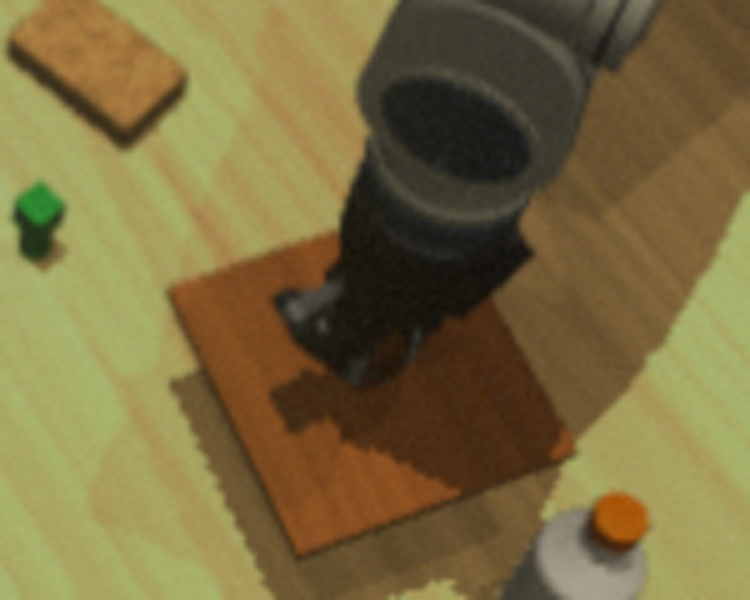

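The cover is lifted level. I'll measure its centre relative to the TCP from its visible corners at crop (170,290), (575,450) and (300,555).

Run:
```python
from h import *
z=.108
c=[onz("scene",(280+x/5-.4,180+y/5-.4),z)[:2] for x,y in((170,290),(300,553),(575,452))]
print(np.round(c,4),np.linalg.norm(c[0]-c[1]),np.linalg.norm(c[1]-c[2]),(c[0]+c[2])/2)
for d in(c[1]-c[0],c[2]-c[1]): print(np.degrees(np.arctan2(d[1],d[0])))
```

```text
[[0.4402 0.226 ]
 [0.4648 0.3805]
 [0.3114 0.4055]] 0.1564528250768553 0.1554267952951484 [0.37579507 0.31576467]
80.93292782443304
170.76901020507523
```

Call:
jog_arm(
  rows=[
    [15,[-26.9,20.4,0],-0.8],
    [15,[-27.2,20,0],-0.8],
    [15,[-27.5,19.6,0],-0.8],
    [15,[-27.7,19.2,0],-0.8],
    [15,[-28,18.8,0],-0.8],
    [15,[-28.3,18.4,0],-0.8],
    [15,[-28.5,18,0],-0.8],
    [15,[-28.8,17.6,0],-0.8],
  ],
)

```text
t: 58.1
tool_pos: [0.5018, 0.0747, 0.1292]
tcp_rot: [[0.046, 0.999, -0.002], [0.999, -0.046, 0.0], [0.0, -0.002, -1.0]]
contact_force: [1.2, 0.1, -2.9]
grip_width: 0.0223
```

Call:
jog_arm(
  rows=[
    [15,[-29,17.2,0],-0.9],
    [15,[-29.3,16.8,0],-0.9],
    [15,[-29.5,16.3,0],-0.9],
    [15,[0,0,0],0],
    [15,[0,0,0],0],
    [15,[0,0,0],0],
  ],
)

```text
t: 58.7
tool_pos: [0.5486, -0.0126, 0.1294]
tcp_rot: [[-0.001, 1.0, -0.002], [1.0, 0.001, 0.001], [0.001, -0.002, -1.0]]
contact_force: [-0.2, 0.8, -2.7]
grip_width: 0.0223
```

```bash
python3 plan.py 0.5492 -0.0144 0.09 90 35;python3 - <<'E'
from h import *
s=viewer.camera("scene");crop(s,180,140,140,120,5,"pics/a27.png")
E
```

```text
t 58.7 pos [ 0.5486 -0.0126  0.1294] yaw 90.1 F [-0.2  0.8 -2.7] w 0.0223 j [-10.1  18.1 -11.5  60.5   0.   79.8]
spin/row 0.04 n 2
[[-0.9, 0.3, 19.7], [-0.9, 0.3, 19.7]]
```

View pics/a27.png

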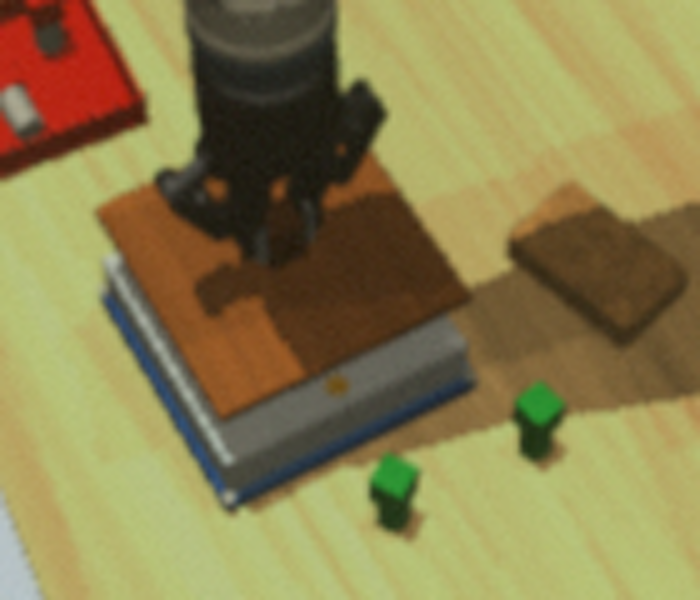

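The cover hovers square over the block, its near corner at (228,415) above the block's corner at (230,465). Lowering to about 2 mm above, then easing down.

Call:
jog_arm(
  rows=[
    [15,[-1.8,0.6,20],0],
    [15,[0,0,15],0],
    [15,[0,0,9],0],
    [15,[0,0,0],0],
    [15,[0,0,0],0],
    [15,[0,0,0],0],
  ],
)

```text
t: 59.35
tool_pos: [0.5503, -0.0149, 0.0869]
tcp_rot: [[-0.001, 1.0, 0.001], [1.0, 0.001, -0.0], [-0.0, 0.001, -1.0]]
contact_force: [0.0, 0.0, -2.4]
grip_width: 0.0224
```

```bash
python3 plan.py 0.5492 -0.0144 0.081 90 35;python3 - <<'E'
from h import *
s=viewer.camera("scene");crop(s,180,150,120,100,6,"pics/a28.png")
E
```

```text
t 59.35 pos [ 0.5503 -0.0149  0.0869] yaw 90.1 F [ 0.   0.  -2.4] w 0.0224 j [-10.3  20.2 -15.2  54.5   0.   79.6]
spin/row 0.08 n 1
[[0.5, -1.1, 5.9]]
```

View pics/a28.png

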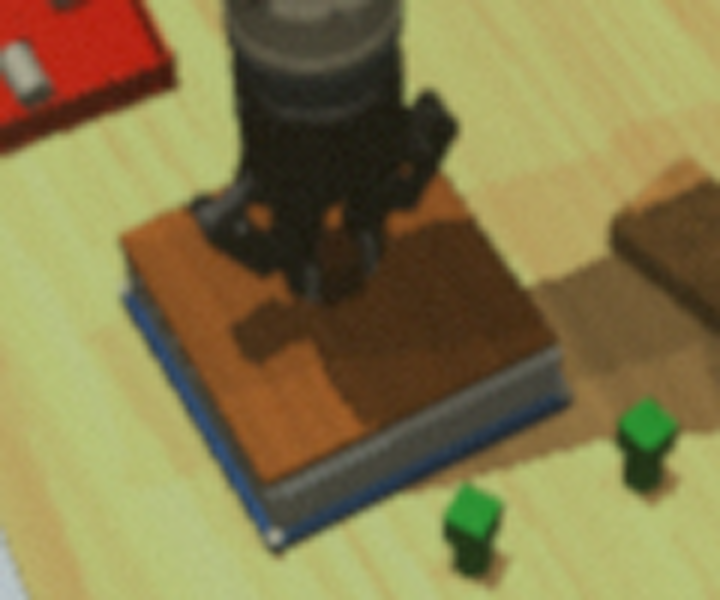

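The cover lines up over the block, its near edge parallel with the block's from (265,485) to (560,345). Lowering the last 6 mm gently.

Call:
jog_arm(
  rows=[
    [15,[0.4,-0.8,2],0],
    [15,[0,0,1.5],0],
    [15,[0,0,1],0],
    [15,[0,0,0.5],0],
    [15,[0,0,0],0],
    [15,[0,0,0],0],
    [15,[0,0,0],0],
  ],
)

```text
t: 60.1
tool_pos: [0.5491, -0.0147, 0.0811]
tcp_rot: [[-0.001, 1.0, 0.0], [1.0, 0.001, 0.0], [0.0, 0.0, -1.0]]
contact_force: [-0.2, 0.7, -2.5]
grip_width: 0.0224
```

Call:
jog_arm(
  rows=[
    [15,[0,0,0.5],0],
    [15,[0,0,0.5],0],
    [15,[0,0,0],0],
    [15,[0,0,0],0],
  ],
)

```text
t: 60.5
tool_pos: [0.5492, -0.0147, 0.0804]
tcp_rot: [[-0.001, 1.0, 0.0], [1.0, 0.001, -0.0], [-0.0, 0.0, -1.0]]
contact_force: [-2.7, -0.4, 5.1]
grip_width: 0.0228
```

Contact: Fz changed from -2.5 to +5 N. Before opening, I'll check alignment by measuring the cover against the block's vertical faces in the picture.

Run:
```python
from h import *
s=viewer.camera("scene");cv2.imwrite("pics/scene4.png",s);crop(s,190,160,100,90,8,"pics/a29.png")
# expected outlines
J=np.array([.5492,-.0134])
for z in(.06,.05,.014): print(z,[((proj("scene",(J[0]+a*.08,J[1]+b*.08,z))-[190,160]+.5)*8).round(0).tolist() for a,b in((1,-1),(1,1),(-1,1),(-1,-1))])
```

```text
0.06 [[82.0, 241.0], [280.0, 573.0], [671.0, 379.0], [458.0, 68.0]]
0.05 [[85.0, 256.0], [282.0, 586.0], [670.0, 393.0], [459.0, 84.0]]
0.014 [[95.0, 307.0], [288.0, 632.0], [667.0, 442.0], [461.0, 136.0]]
```

View pics/a29.png

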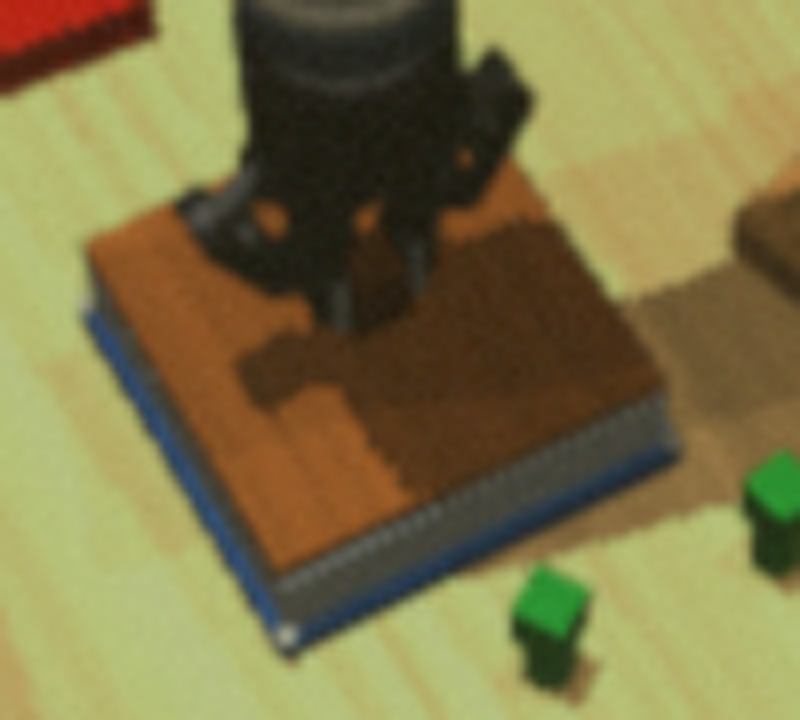

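The cover's corners at (275,573), (663,382) and (88,245) agree with those predicted for the flush cover to about 2 mm. A thin bright strip shows the +y edge slightly short, so I'll shift +1 mm in y, then release.

Call:
jog_arm(
  rows=[
    [15,[1.2,0,-0.4],0],
    [15,[0,0,0],0],
    [15,[0,0,0],0],
    [30,[0,0,0],0],
    [40,[0,0,0],0],
    [40,[0,0,0],0],
    [40,[0,0,0],0],
    [40,[0,0,0],0],
  ],
)

```text
t: 61.35
tool_pos: [0.5491, -0.0135, 0.0805]
tcp_rot: [[-0.001, 1.0, -0.0], [1.0, 0.001, 0.0], [0.0, -0.0, -1.0]]
contact_force: [0.2, -0.4, -0.7]
grip_width: 0.0401
```

Call:
jog_arm(
  rows=[
    [45,[0,0,-10],0],
    [45,[0,0,-40],0],
    [45,[0,0,-40],0],
    [45,[0,-35,-20],0],
    [45,[-40,-30,0],0],
    [45,[-45,-10,0],0],
    [45,[-45,0,0],0],
    [45,[-45,0,0],0],
  ],
)

```text
t: 62.15
tool_pos: [0.4738, -0.1901, 0.1919]
tcp_rot: [[-0.001, 1.0, 0.002], [1.0, 0.001, -0.001], [-0.001, 0.002, -1.0]]
contact_force: [1.2, 0.1, 1.1]
grip_width: 0.0447
```

Call:
jog_arm(
  rows=[
    [45,[-45,0,0],0],
    [45,[-40,0,0],0],
    [45,[0,0,0],0],
    [45,[0,0,0],0],
    [45,[0,0,0],0],
  ],
)

```text
t: 62.65
tool_pos: [0.4743, -0.2728, 0.1909]
tcp_rot: [[-0.001, 1.0, 0.0], [1.0, 0.001, 0.0], [0.0, 0.0, -1.0]]
contact_force: [0.3, 0.9, -0.6]
grip_width: 0.045
```

Run:
```python
from see import *
P={n:viewer.camera(n) for n in("top","scene")}
for n in P: cv2.imwrite(f"pics/{n}5.png",P[n])
s=readout.observe();print(s["t"],s["tool_pos"].round(3))
J=np.array([.5492,-.0134])
for n in P:
    M,_=masks(P[n]);px=proj(n,(*J,.06))
    b=min([b for b in blobs(M["wood"],800)],key=lambda b:np.hypot(*(b[1]-px)))[2].astype(np.uint8)
    b=cv2.morphologyEx(b,cv2.MORPH_OPEN,np.ones((3,3)))
    cn=cv2.convexHull(max(cv2.findContours(b,0,2)[0],key=cv2.contourArea))
    w=np.array([onz(n,c[0],.06)[:2] for c in cn]);print(n,cv2.minAreaRect((w*1000).astype(np.float32)))
a=cv2.resize(P["top"][125:225,215:325],None,fx=3.6,fy=3.6,interpolation=2);b=cv2.resize(P["scene"][155:255,185:295],None,fx=3.6,fy=3.6,interpolation=2)
cv2.imwrite("pics/a30.png",np.hstack([a,b]))
```

```text
62.75 [ 0.474 -0.272  0.191]
top ((548.4259033203125, -12.9913330078125), (155.30274963378906, 158.16720581054688), 89.63197326660156)
scene ((551.7449951171875, -9.65618896484375), (158.60231018066406, 158.42588806152344), 0.03309495374560356)
```

View pics/a30.png

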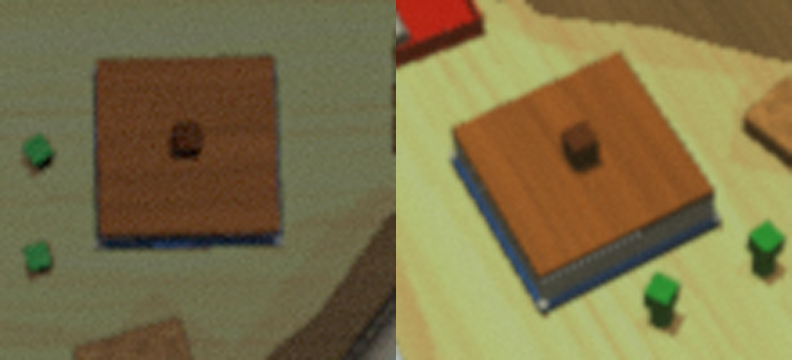

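View pics/scene5.png

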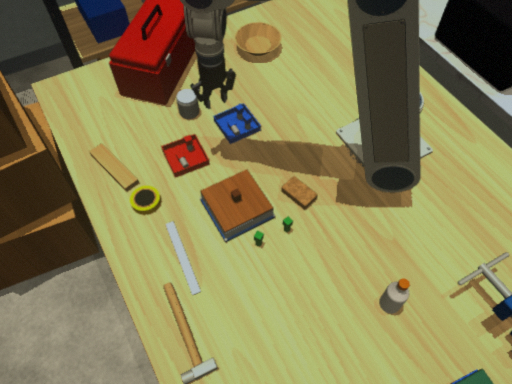

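The cover sits centred at about (0.549–0.550, -0.012), against the jig at (0.549,-0.013). Its yaw is under 0.5°, and the block is seated. One final check of the trays, bottle and can.

Run:
```python
from h import *
a=cv2.imread("pics/scene5.png");crop(a,155,75,115,105,5,"pics/a31.png")
d0=cv2.imread("pics/scene0.png")
for nm,(x,y,w,h) in dict(tin=(172,85,32,36),glue=(378,276,34,40)).items():
    r=cv2.matchTemplate(a[y-8:y+h+8,x-8:x+w+8],d0[y:y+h,x:x+w],cv2.TM_CCOEFF_NORMED);_,v,_,l=cv2.minMaxLoc(r);print(nm,"shift px",l[0]-8,l[1]-8,round(v,3))
```

```text
tin shift px -1 0 0.747
glue shift px 0 0 0.998
```

View pics/a31.png

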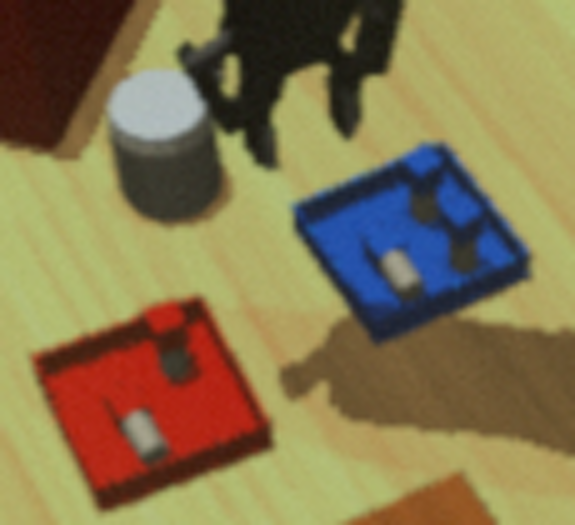

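The red tray holds two pins, at (175,345) and (145,435). The blue tray holds three, at (428,200), (465,240) and (402,270). The can and bottle are unmoved; the can's lower match score comes from the gripper overlapping its template. The gripper is clear of everything, so I'm handing in.

```bash
python3 -c "
from workcell import order
print(order.hand_in())"
```

```text
the job is handed in; nothing more can be done
None
```

The job is done and handed in at about 63 s; the hand-in gives no verdict.

- **Pins:** I twisted out the three stuck pins (one red, two blue) and the block stayed seated in every picture I took. They and the two loose pins are in the trays of their colours: two in the red, three in the blue.
- **Cover:** It had been knocked about 5 cm while I worked, so I measured it again before picking it up. It now lies flat on the seated block, turned less than 0.5°.
- **Bystanders:** The glue bottle shows no movement in the pictures. The can matched within one pixel, but less surely because the gripper partly hid it. I left the green look-alikes alone.

**Disagreement in the last check:** the two cameras differ by about 3 mm on the cover's centre: the top view gives (0.548, -0.013) and the scene view (0.552, -0.010). I put the jig centre at (0.549, -0.013), from where the pins were gripped. Both readings are within the 6 mm limit, and the scene view also read about 2 mm off, in the same direction, for the cover in the gripper.

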